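# Lay up a backed butt joint in the weld fixture

### The job

Get the two bracket plates ready for welding in the fixture: flip the latch lever right over and swing the hold-down frame fully back, and leave both open so that the fit-up can be checked. Seat the copper backing bar between its dowels, then lay the long plate to its left and the short plate to its right, each flat on bar and rail, square and midway along its rail, with a small gap between them (about 6 mm) along the middle of the bar. Last, lay the slotted steel plate centrally on both, its slot along the gap.

Things in the scene. Friction and masses are not known exactly. Their poses are not given: they have to be found in the camera images.
- fixture: Bolted-down weld fixture: dark steel base 214x178 mm, 12 mm thick. Origin on the bench under the joint's middle; x away from the robot to the frame's hinge, y left to the long plate's rail. Rail tops at z=22 (mm): left y 60..89, right y -65..-40, x -35..35, outer lips 5 higher. Open latch: y=0, x -75..-175, 90 high. Hinge posts x>78, y=+-62, 62 high. The rest is clear.
- latch (a joint): Latch lever, rad: 0 shut (its hook over the frame's tongue holds the frame down, a pull on the frame only tightens it), 1.5 flipped right over to the robot. Pin along the fixture's y at x=-84, z=28 mm. Shut, its red handle (15 mm thick, z 75..118, x -80..-28 mm, y=0) leans away from the robot; past about 0.5 rad it falls open by its weight. Under 2 N moves it.
- latch_grip (a point): Point on the axis of the red handle of the latch lever, near its middle; moves with the lever. Draw the handle from its far side towards the robot and over.
- frame (a joint): Hold-down frame over the fixture, rad: 0 shut (level), 2.0 fully back on its stop. Past about 1.6 it falls back by its own weight, before that it falls shut. Hinge pin along the fixture's y at x=88, z=52 mm. The shut latch holds it down. 136 mm wide, about 3 N at the front bar lifts it. Fully back it stands 210 mm high beyond the hinge: keep clear of it.
- frame_bar (a point): Point on the axis of the frame's round front bar (12 mm thick, along the fixture's y, 164 mm from the hinge pin), 38 mm left of the latch. The bar is bare from 18 to 54 mm either side of the middle: pinch it there from above (closing along the fixture's x) or hook it from below; it turns between the fingers as the frame swings.
- backing_bar: Copper bar 30x120x10 mm, 0.3 kg. Origin mid underside, own y along its length. Seat: on the base (z=12 mm) at the fixture's x=0, y=0, length along the fixture's x, between two pairs of pointed dowels (7 mm high, at x=+-44 mm, 3 mm free each side); its ends are free. Seated, its top is level with the rails.
- long_plate: Aluminium plate 50x80x8 mm with two 11 mm bolt holes, 0.1 kg. Origin mid underside, own y along the 80 mm. Place: on bar and left rail, centre at the fixture's x=0, y=43 mm, underside at z=22 mm, 80 mm along the fixture's y (either way round); that leaves 6 mm to the short plate and 6 mm to the lip.
- short_plate: Aluminium plate 50x56x8 mm with one central 19 mm hole, 0.06 kg. Origin mid underside, own y along the 56 mm. Place: on bar and right rail, centre at the fixture's x=0, y=-31 mm, underside at z=22 mm, 56 mm along the fixture's y (either way round); that leaves 6 mm to the long plate and 6 mm to the lip.
- slot_plate: Bright steel hold-down plate 54x66x10 mm with an oblong 39x17 mm slot through its middle, 0.2 kg. Origin mid underside, own x along the slot and across the 54 mm, own y along the 66 mm. Place: on both plates, centre at the fixture's x=0, y=0, underside at z=30 mm, slot along the fixture's x.

How it is judged:
By the outcome, as a careful person would: the job done as asked, in the order asked, and still so for the second after the job is handed in, with the robot touching nothing.
It also fails if it takes over 120 s, if anything falls off the work surface, if the arm or the gripper's body presses on something with over 40 N, if the wrist force passes 120 N, or if a joint passes its speed limit or range.

### The arm

A 7-joint arm with a two-finger parallel gripper is mounted at the origin on a cart in front of the work surface, level with it; the furniture and walls round the work are solid. World frame = base frame: x ahead of the robot, y to its left, z up, the work surface at z = 0. Lengths are in m, angles in rad, forces in N, time in s.
With the tool pointing down it reaches from about 0.4 to 0.875 m from the base axis. Payload 19.3 kg.
Tool frame: the origin (TCP) lies where the fingers leave the gripper's body, on its centre line; the fingertips stand bot.tip_reach ahead of it and the grasp point (between the pads) lies 54 mm ahead of it (bot.tip_reach is the distance from the TCP to the fingertips, in m); z points along the fingers, y is the line along which they close (so a half turn about z gives the same grasp; the last joint's range is limited). The gripper opens to 85 mm and grips with 20 to 120 N. Pads are 22 mm wide; open, the fingers measure 114 mm over their backs; the gripper's body (76 mm by 85 mm) begins 54 mm behind the grasp point. The pads swing forward as they close: fully open they stand 13 mm farther back than shut.
Start: joints at [-1.365, 0.521, -0.036, 1.599, 0.021, 1.021, -0.113], TCP at [0.17, 0.601, 0.304] pointing down, gripper open.
Joint ranges: [-2.91, 2.91], [-0.3, 2.13], [-1.5, 1.42], [0.17, 2.43], [-1.26, 4.41], [0.16, 1.93], [-2.52, 2.52]. Speed limits (rad/s): [1.89, 1.89, 2.39, 2.39, 3.01, 3.01, 3.01].

### API

Orientations are given as [roll, pitch, yaw] about the fixed x, y, z axes, in that order (R = Rz(yaw) Ry(pitch) Rx(roll)).
In Python, from workcell import bot gives the robot as it stands. The module is installed in compiled form; this text tells all that it offers.
- The arm moves only by the shell command python3 -m jog 'ROWS' [FORCE]. ROWS is JSON, a list that holds one entry, the list of rows, each a list of 7 numbers: the shift along the tool's x, y, z in mm, then the turn, a rotation vector about the tool's x, y, z in rad, then the opening, from 0 (shut) to 1 (fully open). In form: [[[tx, ty, tz, wx, wy, wz, fingers], ...]]. A call has 1 to 5 rows; each row shifts and turns the commanded pose from where the row before left it, along the tool's axes as they then stand; what a row does not reach is not made up. A row lasts 1/10 s, in which the tool goes at most 50 mm and 8.59 degrees, less where a joint would pass 70% of its speed; a pose out of reach is approached as far as the arm can. A call is refused whole if a number of a shift passes 50 or a number of a turn 0.15, either way. A call with a gripper value outside its range is refused whole. The fingers move at their own pace and stop on an object; FORCE is the grip in N (left out, the last holds). Time passes only in rows, so rows that do not move let the fingers close. It gives the time, the measured TCP pose, the force, the opening and the grip force at its end, in the units of the state.
- bot.observe(): the state, without advancing time (a new reading comes with each control period).
- bot.grab_frame(name): name is "scene" or "top"; returns a dict with "img" (384x512x3 uint8, red, green, blue), "intrinsics" (3x3 intrinsics, pixels), "k1" (the pictures are not rectified: a ray, as slopes to the right and down, at radius r is drawn at 1 + k1 r^2 times it, then the intrinsics apply), "R" (3x3) and "t" (3): a world point X has camera coordinates R X + t. Camera axes: x right, y down, z forward; pixel columns grow to the right and rows downward; lengths in m; the calibration is good to about 2 mm. A picture is of the moment at which its call begins. There is no depth.
- bot.job_done(): hands the job in; it is judged then, once.
Trained networks look in a picture, given as the dict that the camera call returned (one of the last four; its "shot" number tells which), for a name from the list of things; names that differ only in an ending like _2 or _b are one class to them, and where a whole thing is asked for, a point or a joint stands for the part that bears it (a point fixed in the world has none). Each returns a list of dicts, best first, with "conf" (0 to 1); they miss things now and then, are a little off and sometimes report something else, mostly with a low value. They report only what shows in the picture. A call takes as long as a camera call.
- bot.trace(query, picture): "region" (384x512 bool, what is visible of it).
- bot.spot_point(query, picture): "xyz" ([x, y, z] in m, in world coordinates, good to about 4 mm: a listed point, or the origin of a listed thing).
The state is a dict: "clock": time; "qpos": joint angles; "qd": joint speeds; "joint_efforts": joint torques, N m; "position": TCP position; "tool_rot": TCP orientation; "force": force on the tool from outside, world axes, zero at the start; "moment": the same for the moment, N m; "grip_width": finger opening in m; "finger_force": force on a finger pad.
Only numpy, scipy, OpenCV 4.12 (cv2) and the standard library are available. Lean on these libraries where they do the work, as an engineer would, in place of code of your own. Each camera call takes 0.05 s, during which the arm holds its last target. There are 200 camera calls.

## Working session

There is one attempt and no reset: what is moved stays moved. The work goes in short steps, Python scripts to look and compute and a shell command to move; the robot and the scene stay as the last step left them, time stands still between calls to the robot, and variables do not carry over. Pictures are saved under pics/ and viewed, at most 14 in all, crops included, and the job is handed in when it is done.

```bash
mkdir -p pics
cat > h.py <<'E'
import numpy as np, cv2
from workcell import bot
def shot(name,fn=None):
    p=bot.grab_frame(name)
    if fn: cv2.imwrite('pics/'+fn,cv2.cvtColor(p['img'],cv2.COLOR_RGB2BGR))
    return p
def proj(p,X):
    X=np.atleast_2d(X)@np.array(p['R']).T+np.array(p['t']); s=X[:,:2]/X[:,2:]
    r2=(s**2).sum(1,keepdims=True); s=s*(1+p['k1']*r2); K=np.array(p['intrinsics'])
    return s@K[:2,:2].T+K[:2,2]
def ray(p,uv):
    K=np.array(p['intrinsics']); d=(np.atleast_2d(uv)-K[:2,2])/np.array([K[0,0],K[1,1]])
    s=d.copy()
    for _ in range(20): s=d/(1+p['k1']*(s**2).sum(1,keepdims=True))
    R=np.array(p['R']); D=np.c_[s,np.ones(len(s))]@R
    return -R.T@np.array(p['t']), D
def onz(p,uv,z):
    c,D=ray(p,uv); return c+D*((z-c[2])/D[:,2:])
def tri(obs):
    A=np.zeros((3,3));b=np.zeros(3)
    for p,uv in obs:
        c,D=ray(p,uv);d=D[0]/np.linalg.norm(D[0]);P=np.eye(3)-np.outer(d,d);A+=P;b+=P@c
    return np.linalg.solve(A,b)
E
python3 - <<'E'
from h import *
np.set_printoptions(precision=4,suppress=True)
s=bot.observe(); print({k:(np.round(v,4).tolist() if not isinstance(v,str) else v) for k,v in s.items()}, bot.tip_reach)
for n in('scene','top'):
    p=shot(n,n+'0.png'); print(n,p['intrinsics'],p['k1'],'cam',-np.array(p['R']).T@p['t'],np.array(p['R']).tolist())
    for q in('fixture','latch_grip','frame_bar','backing_bar','long_plate','short_plate','slot_plate'):
        print(q,[(np.round(d['xyz'],4).tolist(),round(d['conf'],2)) for d in bot.spot_point(q,p)][:3])
E
```

```text
{'clock': 0.0, 'qpos': [-1.3652, 0.522, -0.0363, 1.6, 0.0212, 1.0211, -0.1128], 'qd': [0.0009, 0.0003, 0.0006, 0.0004, -0.0011, 0.0008, 0.0017], 'joint_efforts': [0.001, -92.7113, 1.9808, -36.9916, 0.0179, 0.0085, -0.0], 'position': [0.1702, 0.6011, 0.3034], 'tool_rot': [-3.1405, 0.0001, 2.8657], 'force': [0.3444, -0.3303, 1.0431], 'moment': [-0.0605, -0.0452, 0.0035], 'finger_force': 0.0, 'grip_width': 0.0855} 0.0726
scene [[469.0521   0.     249.1222]
 [  0.     469.0521 197.6929]
 [  0.       0.       1.    ]] -0.0690705726867094 cam [ 0.0328 -1.0065  0.8341] [[0.9102606442073248, -0.4136168744724535, 0.01861829097701115], [-0.21857460160238895, -0.5182429672261366, -0.8268309201130583], [0.35164001925495175, 0.74856216045983, -0.5621423207570205]]
fixture [([0.5575, 0.0313, 0.0014], 0.7)]
latch_grip [([0.5051, 0.0504, 0.0943], 0.52)]
frame_bar [([0.4964, 0.0918, 0.0541], 0.66), ([0.5848, 0.2601, 0.0], 0.22)]
backing_bar [([0.5813, 0.2593, 0.001], 0.47)]
long_plate [([0.6052, -0.2622, 0.001], 0.8)]
short_plate []
slot_plate [([0.3918, 0.2899, 0.002], 0.69)]
top [[416.7425   0.     260.9399]
 [  0.     416.7425 192.2893]
 [  0.       0.       1.    ]] 0.027352754348718287 cam [0.4303 0.0187 1.1083] [[-0.0256612415260293, -0.999661913165068, 0.0041904713933762945], [-0.995075788740993, 0.02514161748677754, -0.0958753030328405], [0.0957375336262284, -0.006630115934467417, -0.9953845318357436]]
fixture [([0.562, 0.0348, 0.0006], 0.7), ([0.387, 0.2939, -0.0021], 0.51)]
latch_grip [([0.5087, 0.0468, 0.1019], 0.75)]
frame_bar [([0.4981, 0.0939, 0.0519], 0.89)]
backing_bar [([0.5837, 0.2596, 0.0014], 0.86)]
long_plate [([0.6066, -0.2586, 0.0007], 0.7)]
short_plate [([0.3808, -0.2576, -0.0003], 0.97)]
slot_plate [([0.3882, 0.2948, -0.0015], 0.7)]
```

View pics/scene0.png

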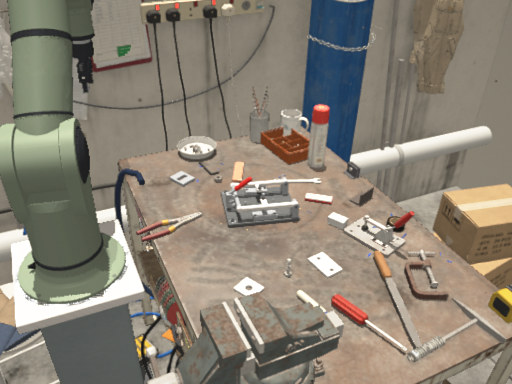

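View pics/top0.png

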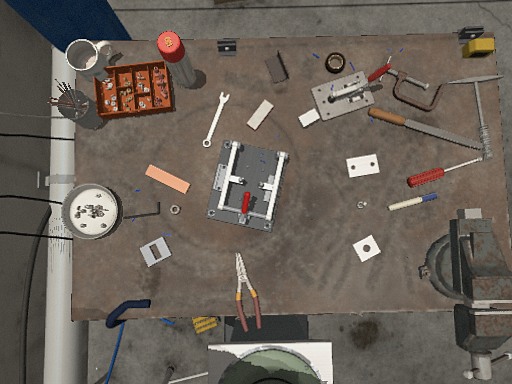

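```bash
cat >> h.py <<'E'
def rect(p,q,z):
    """planar pose of a thing from its mask: project contour to height z, min area rect"""
    T=bot.trace(q,p)
    out=[]
    for t in T[:2]:
        m=t['region'].astype(np.uint8)
        c=max(cv2.findContours(m,cv2.RETR_EXTERNAL,cv2.CHAIN_APPROX_NONE)[0],key=cv2.contourArea)
        uv=c[:,0,:].astype(float); cen=uv.mean(0); 
        P=onz(p,uv,z)[:,:2]
        r=cv2.minAreaRect((P*1000).astype(np.float32))
        out.append((round(t['conf'],2),np.round(cen,1).tolist(),int(m.sum()),np.round(r[0],1).tolist(),np.round(r[1],1).tolist(),round(r[2],1)))
    return out
E
python3 - <<'E'
from h import *
for n in('top','scene'):
    p=shot(n)
    for q,z in (('backing_bar',.010),('long_plate',.008),('short_plate',.008),('slot_plate',.010),('fixture',.012)):
        print(n,q,rect(p,q,z))
    if n=='top': cr=p['img'][130:240,195:300]
    else: cr=p['img'][160:240,205:315]
    cv2.imwrite(f'pics/c_{n}.png',cv2.cvtColor(cv2.resize(cr,None,fx=5.4,fy=5.4,interpolation=cv2.INTER_CUBIC),cv2.COLOR_RGB2BGR))
E
```

```text
top backing_bar [(0.95, [167.2, 179.2], 539, [577.0, 259.5], [121.6, 31.9], 62.0), (0.71, [362.4, 165.9], 596, [599.5, -259.6], [52.5, 83.9], 9.9)]
top long_plate [(0.6, [362.2, 165.7], 586, [601.3, -260.4], [53.0, 82.3], 8.6)]
top short_plate [(0.59, [366.2, 247.9], 417, [382.6, -260.3], [51.7, 59.8], 24.8)]
top slot_plate [(0.97, [155.1, 251.3], 499, [388.8, 290.7], [55.8, 68.6], 26.2)]
top fixture [(0.88, [246.4, 185.4], 5402, [556.5, 49.9], [178.3, 217.7], 75.5)]
scene backing_bar [(0.57, [238.3, 172.1], 173, [581.4, 251.0], [127.2, 32.0], 62.2)]
scene long_plate [(0.95, [324.4, 264.7], 497, [603.2, -265.3], [60.7, 88.0], 5.6)]
scene short_plate [(0.63, [248.8, 287.4], 340, [385.3, -264.2], [56.9, 62.2], 26.5)]
scene slot_plate [(0.52, [181.8, 177.7], 210, [391.4, 285.4], [59.4, 74.7], 25.4), (0.33, [238.2, 171.7], 174, [580.6, 251.5], [127.5, 30.2], 62.2)]
scene fixture [(0.86, [260.2, 202.9], 3061, [572.5, 71.6], [261.6, 232.5], 76.2), (0.38, [324.6, 265.0], 439, [599.6, -268.0], [54.9, 84.1], 6.3)]
```

View pics/c_top.png

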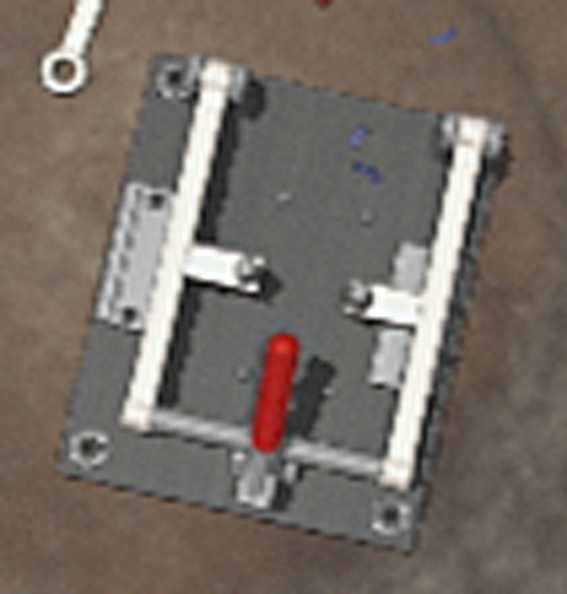

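View pics/c_scene.png

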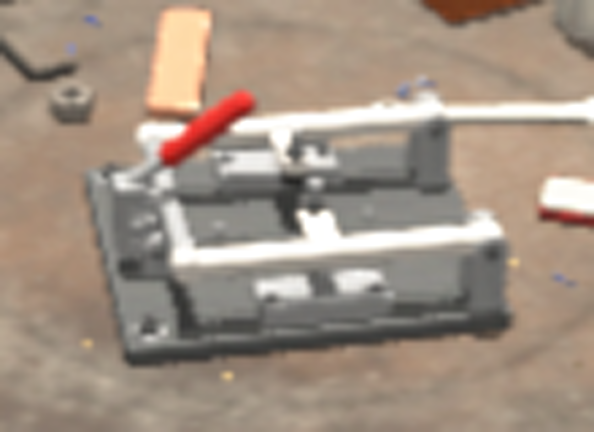

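```bash
cat > fx.py <<'E'
from h import *
p=shot('top')
g=cv2.resize(p['img'],None,fx=8,fy=8,interpolation=cv2.INTER_CUBIC).mean(2)
D=[]
for c in ((283,195),(367,215),(243,373),(330,390)):
    u=(c[0]+.5)/5.4-.5+195; v=(c[1]+.5)/5.4-.5+130
    U=int((u+.5)*8);V=int((v+.5)*8); w=g[V-14:V+15,U-14:U+15]; w=np.clip(w-np.percentile(w,75),0,None)
    yy,xx=np.mgrid[-14:15,-14:15]; D.append(((U+(w*xx).sum()/w.sum())/8-.5,(V+(w*yy).sum()/w.sum())/8-.5))
D=np.array(D); W=onz(p,D,.017)[:,:2]*1000
print(D.round(1).tolist(),W.round(1).tolist(),'mean',W.mean(0).round(1))
ex=(W[0]+W[1]-W[2]-W[3])/2; ey=(W[0]+W[2]-W[1]-W[3])/2
print(np.linalg.norm(ex),np.degrees(np.arctan2(ex[1],ex[0])),np.linalg.norm(ey),np.degrees(np.arctan2(-ey[0],ey[1])))
# rail corners at z=22/27
R=np.array([(130,183),(98,317),(140,328),(398,243),(372,381)],float); uv=(R+.5)/5.4-.5+[195,130]
P=onz(p,uv,.022)[:,:2]*1000; a=np.radians(-14.5); M=np.array([[np.cos(a),np.sin(a)],[-np.sin(a),np.cos(a)]])
print('rail corners in fixture',((P-W.mean(0))@M.T).round(1).tolist())
m=bot.trace('fixture',p)[0]['region'].astype(np.uint8)
c=max(cv2.findContours(m,cv2.RETR_EXTERNAL,cv2.CHAIN_APPROX_NONE)[0],key=cv2.contourArea)
Q=(onz(p,c[:,0].astype(float),.012)[:,:2]*1000-W.mean(0))@M.T; print('base ext',Q.min(0).round(1),Q.max(0).round(1))
for q,X in (('latch_grip',(-54,0)),('frame_bar',(-76,38))):
    x=np.array(bot.spot_point(q,p)[0]['xyz'])*1000; print(q,((x[:2]-W.mean(0))@M.T).round(1),x[2].round(1))
E
python3 fx.py
```

```text
[[247.0, 165.8], [262.2, 169.4], [239.2, 198.3], [255.6, 201.8]] [[606.6, 46.6], [595.9, 6.6], [520.8, 69.0], [510.4, 26.2]] mean [558.4  37.1]
88.17858427135319 -13.756415944289776 42.73935491653101 -14.254857013764493
rail corners in fixture [[32.6, 94.9], [-34.8, 94.6], [-35.4, 73.5], [33.4, -39.0], [-35.1, -41.8]]
base ext [-114.3  -78.5] [107.  102.2]
latch_grip [-52.6  -0.6] 101.4
frame_bar [-75.7  36.6] 53.1
```

```bash
cat >> h.py <<'E'
O=np.array([558.4,37.0]); A=np.radians(-14.2)
def w2f(P): 
    c,s=np.cos(A),np.sin(A); return (np.asarray(P)[...,:2]-O)@np.array([[c,s],[-s,c]]).T
def f2w(P):
    c,s=np.cos(A),np.sin(A); return np.asarray(P,float)@np.array([[c,s],[-s,c]])+O
from scipy.spatial.transform import Rotation as Ro
def plan(xyw,z,yaw,g,step=42):
    """target TCP world mm xy, z, tool-x yaw (rad), tool down -> rows in tool axes"""
    s=bot.observe(); p=np.array(s['position'])*1000; R=Ro.from_euler('xyz',s['tool_rot'])
    T=np.r_[xyw,z]; Rt=Ro.from_euler('xyz',[np.pi,0,yaw])
    rv=(R.inv()*Rt).as_rotvec()
    n=max(1,int(np.ceil(max(np.linalg.norm(T-p)/step,np.abs(rv).max()/.14))))
    rows=[]
    for i in range(n):
        Ri=R*Ro.from_rotvec(rv*i/n); d=Ri.inv().apply((T-p)/n)
        rows.append([*np.round(d,1),*np.round(rv/n,3),g])
    print('from',p.round(1),np.round(s['tool_rot'],3),'F',w2f(p).round(1))
    for i in range(0,n,5): print('[['+','.join('['+','.join(f'{v:g}' for v in r)+']' for r in rows[i:i+5])+']]')
E
python3 - <<'E'
from h import *
plan(f2w([10,0]),230,A+np.pi/2,0)
E
```

```text
from [170.2 601.4 303.9] [3.142 0.    2.866] F [-514.8  451.9]
[[[-31.6,-25.7,4.3,0,0,0.091,0],[-33.8,-22.7,4.3,0,0,0.091,0],[-35.7,-19.6,4.3,0,0,0.091,0],[-37.3,-16.3,4.3,0,0,0.091,0],[-38.7,-12.8,4.3,0,0,0.091,0]]]
[[[-39.7,-9.3,4.3,0,0,0.091,0],[-40.3,-5.6,4.3,0,0,0.091,0],[-40.7,-1.9,4.3,0,0,0.091,0],[-40.7,1.8,4.3,0,0,0.091,0],[-40.4,5.4,4.3,0,0,0.091,0]]]
[[[-39.7,9.1,4.3,0,0,0.091,0],[-38.7,12.6,4.3,0,0,0.091,0],[-37.4,16.1,4.3,0,0,0.091,0],[-35.8,19.4,4.3,0,0,0.091,0],[-33.9,22.6,4.3,0,0,0.091,0]]]
[[[-31.7,25.6,4.3,0,0,0.091,0],[-29.3,28.3,4.3,0,0,0.091,0]]]
```

```bash
python3 -m jog '[[[-32,-26,4,0,0,0.09,0],[-34,-23,4,0,0,0.09,0],[-36,-20,4,0,0,0.09,0],[-37,-16,4,0,0,0.09,0],[-39,-13,4,0,0,0.09,0]]]'
python3 -m jog '[[[-40,-9,4,0,0,0.09,0],[-40,-6,4,0,0,0.09,0],[-41,-2,4,0,0,0.09,0],[-41,2,4,0,0,0.09,0],[-40,5,4,0,0,0.09,0]]]'
python3 -m jog '[[[-40,9,4,0,0,0.09,0],[-39,13,4,0,0,0.09,0],[-37,16,4,0,0,0.09,0],[-36,19,4,0,0,0.09,0],[-34,23,4,0,0,0.09,0]]]'
python3 -m jog '[[[-32,26,4,0,0,0.09,0],[-29,28,4,0,0,0.09,0],[0,0,0,0,0,0,0]]]'
python3 - <<'E'
from h import *
plan(f2w([10,0]),170,A+np.pi/2,0); print(bot.observe()['grip_width'],bot.observe()['qpos'])
E
```

```text
clock: 2.1
position: [0.2886, 0.4323, 0.2839]
tool_rot: [3.141, -0.0, 2.412]
force: [-0.0, 1.3, 0.0]
grip_width: 0.012
finger_force: 0.0
clock: 2.6
position: [0.4065, 0.2659, 0.264]
tool_rot: [3.141, -0.0, 1.962]
force: [0.8, 0.7, 0.2]
grip_width: -0.0
finger_force: 0.0
clock: 3.1
position: [0.5253, 0.0999, 0.2439]
tool_rot: [3.141, -0.0, 1.512]
force: [0.5, 1.8, -0.1]
grip_width: -0.0002
finger_force: 0.0
clock: 3.4
position: [0.5741, 0.0303, 0.2356]
tool_rot: [3.14, 0.002, 1.327]
force: [-1.9, 0.0, 0.3]
grip_width: 0.0002
finger_force: 0.0
from [574.1  30.3 235.6] [3.140e+00 2.000e-03 1.327e+00] F [16.9 -2.7]
[[[1.4,-3.5,32.8,0.001,0.001,0.002,0],[1.4,-3.5,32.8,0.001,0.001,0.002,0]]]
0.00020617245088563456 [-0.45144204  0.56321473  0.42096297  1.81697918 -0.29844027  0.82349764
 -0.12748538]
```

```bash
python3 -m jog '[[[1,-3,33,0,0,0.002,0],[1,-3,33,0,0,0,0],[0,-10,0,0,0,0,0],[0,-15,0,0,0,0,0]]]'
python3 -m jog '[[[0,-15,0,0,0,0,0],[0,-15,0,0,0,0,0],[0,-15,0,0,0,0,0],[0,-15,0,0,0,0,0],[0,-15,0,0,0,0,0]]]'
python3 -m jog '[[[0,-15,0,0,0,0,0],[0,-10,0,0,0,0,0],[0,0,-50,0,0,0,0],[0,0,-40,0,0,0,0],[0,0,0,0,0,0,0]]]'
python3 - <<'E'
from h import *
p=shot('scene')
cv2.imwrite('pics/l1.png',cv2.cvtColor(cv2.resize(p['img'][60:260,150:350],None,fx=3,fy=3),cv2.COLOR_RGB2BGR))
for q in('latch_grip','frame_bar'):
  for d in bot.spot_point(q,p)[:2]:
    x=np.array(d['xyz'])*1000; print(q,w2f(x).round(1),x[2],d['conf'])
plan(f2w([-76,38]),170,A+np.pi/2,.5)
E
```

```text
clock: 3.8
position: [0.542, 0.0443, 0.1702]
tool_rot: [-3.141, 0.001, 1.334]
force: [0.2, -0.7, 0.4]
grip_width: 0.0002
finger_force: 0.1
clock: 4.3
position: [0.469, 0.0624, 0.1714]
tool_rot: [3.141, -0.001, 1.334]
force: [0.0, 0.5, -0.6]
grip_width: 0.0001
finger_force: 0.0
clock: 4.8
position: [0.4468, 0.0681, 0.2646]
tool_rot: [3.136, -0.005, 1.334]
force: [0.3, 0.7, -0.9]
grip_width: 0.0001
finger_force: 0.0
latch_grip [-1.497e+02  1.000e-01] 64.0 0.47
frame_bar [-73.4  38.3] 52.0 0.86
frame_bar [-32.8 224.3] 0.6 0.56
from [445.2  68.1 260.2] [ 3.141e+00 -1.000e-03  1.334e+00] F [-117.4    2.4]
[[[11.7,13.9,30.1,0,-0,0.004,0.5],[11.8,13.9,30.1,0,-0,0.004,0.5],[11.8,13.8,30.1,0,-0,0.004,0.5]]]
```

View pics/l1.png

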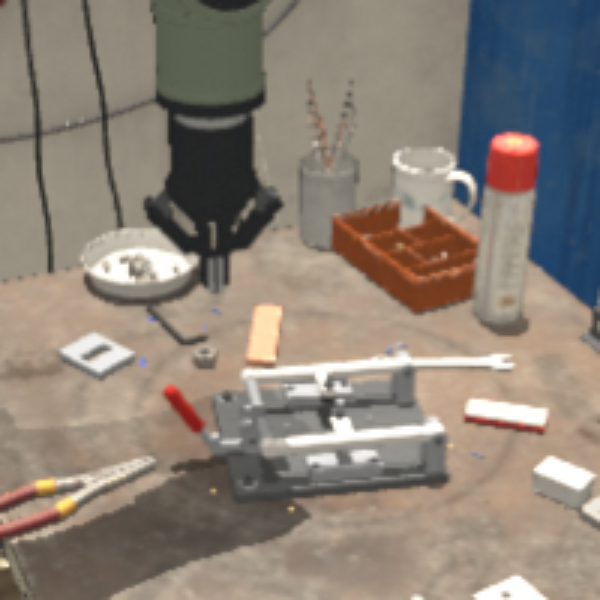

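```bash
python3 -m jog '[[[12,14,30,0,0,0.003,0.5],[12,14,30,0,0,0.003,0.5],[12,14,30,0,0,0.003,0.5],[0,0,30,0,0,0,0.5],[0,0,29,0,0,0,0.5]]]'
python3 -m jog '[[[0,0,0,0,0,0,0.5],[0,0,0,0,0,0,0],[0,0,0,0,0,0,0],[0,0,0,0,0,0,0],[0,0,0,0,0,0,0]]]' 40
python3 - <<'E'
from h import *
s=bot.observe();P=np.array(s['position'])*1000;print(w2f(P),P[2])
for i in range(15):
    a,b=[2.0*j/14 for j in (max(i-1,0),i)]
    print(i,round(b,2),np.round([-164*(np.cos(b)-np.cos(a)),-164*(np.sin(b)-np.sin(a))],1))
E
```

```text
clock: 5.45
position: [0.4941, 0.0926, 0.1084]
tool_rot: [-3.14, 0.001, 1.325]
force: [0.6, -1.0, 0.5]
grip_width: 0.0426
finger_force: 0.0
clock: 5.95
position: [0.4957, 0.0927, 0.1122]
tool_rot: [3.139, -0.001, 1.324]
force: [3.8, -3.8, 0.1]
grip_width: 0.0101
finger_force: 39.4
[-74.42954915  38.5979721 ] 112.21253278260113
0 0.0 [-0. -0.]
1 0.14 [  1.7 -23.3]
2 0.29 [  5.  -22.9]
3 0.43 [  8.2 -21.9]
4 0.57 [ 11.2 -20.5]
5 0.71 [ 14.  -18.7]
6 0.86 [ 16.6 -16.5]
7 1.0 [ 18.7 -14. ]
8 1.14 [ 20.6 -11.2]
9 1.29 [21.9 -8.2]
10 1.43 [22.9 -5. ]
11 1.57 [23.4 -1.7]
12 1.71 [23.3  1.7]
13 1.86 [22.9  5. ]
14 2.0 [21.9  8.2]
```

```bash
python3 -m jog '[[[0,2,-23,0,0,0,0],[0,5,-23,0,0,0,0],[0,8,-22,0,0,0,0],[0,11,-20,0,0,0,0],[0,14,-19,0,0,0,0]]]'
python3 -m jog '[[[0,17,-16,0,0,0,0],[0,19,-14,0,0,0,0],[0,20,-11,0,0,0,0],[0,22,-8,0,0,0,0],[0,23,-5,0,0,0,0]]]'
python3 -m jog '[[[0,23,-2,0,0,0,0],[0,23,2,0,0,0,0],[0,23,5,0,0,0,0],[0,12,4,0,0,0,0],[0,0,0,0,0,0,0]]]'
python3 - <<'E'
from h import *
s=bot.observe();P=np.array(s['position'])*1000;print(w2f(P),P[2])
E
```

```text
clock: 6.45
position: [0.5319, 0.0836, 0.2195]
tool_rot: [-3.138, -0.0, 1.326]
force: [-6.3, 2.4, -1.9]
grip_width: 0.0102
finger_force: 39.1
clock: 6.95
position: [0.6321, 0.0586, 0.2752]
tool_rot: [3.14, -0.002, 1.325]
force: [-3.2, 1.6, 6.8]
grip_width: 0.0103
finger_force: 43.0
clock: 7.45
position: [0.7116, 0.0387, 0.2642]
tool_rot: [3.139, -0.001, 1.325]
force: [2.1, 2.0, 3.0]
grip_width: 0.0099
finger_force: 45.0
[148.09515866  39.22217463] 264.16036027225203
```

```bash
python3 -m jog '[[[0,0,0,0,0,0,0.4],[0,0,0,0,0,0,0.4],[0,0,0,0,0,0,0.4],[0,0,-20,0,0,0,0.4],[0,0,-50,0,0,0,0.4]]]'
python3 -m jog '[[[0,-40,0,0,0,0,1],[0,-40,0,0,0,0,1],[0,-40,0,0,0,0,1],[0,-40,0,0,0,0,1],[0,-40,0,0,0,0,1]]]'
python3 -m jog '[[[0,-40,0,0,0,0,1],[0,-30,0,0,0,0,1],[0,0,0,0,0,0,1]]]'
cat >> h.py <<'E'
from scipy.optimize import least_squares
SZ=dict(backing_bar=(30,120,10),long_plate=(50,80,8),short_plate=(50,56,8),slot_plate=(54,66,10))
def fit(q,pics,x0,zfree=True,conf=.3,near=40):
    """x0=[x,y,z,yaw] mm/rad of the origin; fit box silhouette to masks"""
    a,b,c=SZ[q]; C=np.array([[i*a/2,j*b/2,k*c] for i in(-1,1) for j in(-1,1) for k in(0,1)])
    obs=[]
    for p in pics:
        best=None
        for t in bot.trace(q,p):
            m=t['region'].astype(np.uint8); cs=cv2.findContours(m,cv2.RETR_EXTERNAL,cv2.CHAIN_APPROX_NONE)[0]
            k=max(cs,key=cv2.contourArea)[:,0].astype(float)
            d=np.linalg.norm(k.mean(0)-proj(p,np.array([*x0[:2],x0[2]])/1000)[0])
            if d<12 and (best is None or t['conf']>best[0]): best=(t['conf'],k)
        if best: obs.append((p,best[1]))
    def f(x):
        X=C@np.array([[np.cos(x[3]),np.sin(x[3]),0],[-np.sin(x[3]),np.cos(x[3]),0],[0,0,1]])+x[:3]
        r=[]
        for p,k in obs:
            h=cv2.convexHull(proj(p,X/1000).astype(np.float32))
            r+= [cv2.pointPolygonTest(h,(float(u),float(v)),True)-.5 for u,v in k]
        return np.r_[r,(x[2]-x0[2])/(3 if zfree else .01)]
    s=least_squares(f,x0,loss='soft_l1',x_scale=[1,1,1,.02],diff_step=1e-3)
    return s.x[:3].round(1),round(np.degrees(s.x[3]),1),'rms px',round(float(np.sqrt(np.mean(f(s.x)**2))),2),'views',len(obs)
E
cat > fitall.py <<'E'
from h import *
t=shot('top');s=shot('scene')
for q,x0 in (('backing_bar',[580,259,0,-.489]),('slot_plate',[389,291,0,.455]),('long_plate',[602,-261,0,.15]),('short_plate',[382,-260,0,.44])):
    for pics in ([t],[s],[t,s]): print(q,*fit(q,pics,x0,zfree=len(pics)>1))
for p in(t,s):
    for q in ('frame_bar','latch_grip'):
        for d in bot.spot_point(q,p)[:1]: x=np.array(d['xyz'])*1000; print(q,w2f(x).round(1),x[2].round(1),d['conf'])
cv2.imwrite('pics/f1.png',cv2.cvtColor(np.hstack([t['img'][20:300,80:430],s['img'][60:340,150:400]]),cv2.COLOR_RGB2BGR))
E
python3 fitall.py
```

```text
clock: 7.95
position: [0.7085, 0.0393, 0.3301]
tool_rot: [-3.135, 0.002, 1.325]
force: [0.4, -0.5, 0.3]
grip_width: 0.0343
finger_force: 0.0
clock: 8.45
position: [0.514, 0.0878, 0.333]
tool_rot: [-3.141, -0.0, 1.325]
force: [0.4, 1.1, 1.3]
grip_width: 0.0854
finger_force: 0.0
clock: 8.75
position: [0.445, 0.1054, 0.3333]
tool_rot: [-3.14, -0.001, 1.327]
force: [0.2, 0.1, 0.1]
grip_width: 0.0856
finger_force: 0.0
backing_bar [578.3 258.8   0. ] -28.6 rms px 1.42 views 1
backing_bar [582.8 259.9  -0. ] -27.2 rms px 0.77 views 1
backing_bar [579.4 258.4   0. ] -27.3 rms px 1.32 views 2
slot_plate [389. 291.   0.] 26.1 rms px 0.0 views 0
slot_plate [395.3 292.   -0. ] 25.0 rms px 0.68 views 1
slot_plate [395.3 292.   -0. ] 25.0 rms px 0.68 views 1
long_plate [ 599.9 -260.8   -0. ] 7.6 rms px 0.5 views 1
long_plate [ 602. -261.    0.] 8.6 rms px 0.0 views 0
long_plate [ 599.9 -260.8    0. ] 7.6 rms px 0.5 views 1
short_plate [ 382.6 -260.6    0. ] 26.5 rms px 0.4 views 1
short_plate [ 387.3 -257.3    0. ] 25.0 rms px 1.53 views 1
short_plate [ 384.5 -259.5   -0. ] 26.5 rms px 1.39 views 2
frame_bar [155.6  36.4] 203.9 0.79
frame_bar [158.1  36.4] 199.1 0.93
latch_grip [-150.4    0.6] 62.0 0.49
```

View pics/f1.png

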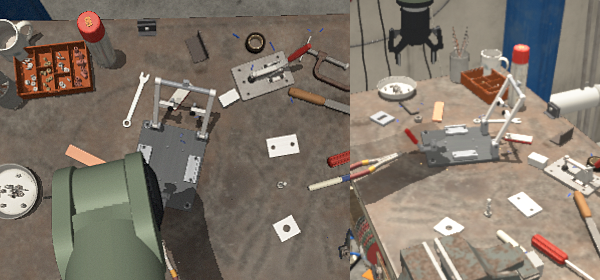

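Run:
```python
s=open('h.py').read()
s=s.replace("O=np.array([558.4,37.0])","O=np.array([560.2,37.5])")
s=s.replace("    s=least_squares(f,x0,loss='soft_l1',x_scale=[1,1,1,.02],diff_step=1e-3)\n","    sc=np.array([10,10,10,.2]); x0=np.array(x0,float); F=f; g=lambda u:F(x0+(u-1)*sc)\n    s=least_squares(g,np.ones(4),loss='soft_l1',diff_step=5e-3); s.x=x0+(s.x-1)*sc\n")
open('h.py','w').write(s)
from h import *
plan([580,259],130,np.radians(62),1)
```

```text
from [448.2 104.5 332.9] [-3.142  0.     1.325] F [-125.    37.5]
[[[26,12.9,29,-0,0,0.035,1],[26.4,12,29,-0,0,0.035,1],[26.8,11.1,29,-0,0,0.035,1],[27.2,10.1,29,-0,0,0.035,1],[27.5,9.2,29,-0,0,0.035,1]]]
[[[27.8,8.2,29,-0,0,0.035,1],[28.1,7.2,29,-0,0,0.035,1]]]
```

```bash
python3 -m jog '[[[26,13,29,0,0,0.035,1],[26,12,29,0,0,0.035,1],[27,11,29,0,0,0.035,1],[27,10,29,0,0,0.035,1],[28,9,29,0,0,0.035,1]]]'
python3 -m jog '[[[28,8,29,0,0,0.035,1],[28,7,29,0,0,0.035,1],[0,0,0,0,0,0,1]]]'
python3 - <<'E'
from h import *
t=shot('top');s=shot('scene')
for pics in ([t],[s],[t,s]): print(*fit('backing_bar',pics,[580,259,0,-.489],zfree=len(pics)>1))
plan([580,259],74,np.radians(62),.7)
E
```

```text
clock: 10.35
position: [0.5429, 0.2158, 0.1864]
tool_rot: [-3.141, 0.0, 1.148]
force: [1.3, 0.4, 0.7]
grip_width: 0.0856
finger_force: 0.0
clock: 10.65
position: [0.5791, 0.2618, 0.1252]
tool_rot: [-3.139, 0.004, 1.082]
force: [-0.9, 0.5, -0.2]
grip_width: 0.0853
finger_force: 0.0
[579.7 260.2   0. ] -28.8 rms px 1.38 views 1
[585.2 263.3  -0. ] -27.5 rms px 0.54 views 1
[ 5.814e+02  2.601e+02 -4.000e-01] -30.3 rms px 1.22 views 2
from [579.8 258.8 131.1] [ 3.141e+00 -1.000e-03  1.079e+00] F [-35.3 219.3]
[[[0.1,0,28.6,0,-0.001,-0.001,0.7],[0.1,0,28.6,0,-0.001,-0.001,0.7]]]
```

```bash
python3 -m jog '[[[0,0,28,0,0,0,0.7],[0,0,29,0,0,0,0.7],[0,0,0,0,0,0,0.7],[0,0,0,0,0,0,0],[0,0,0,0,0,0,0]]]' 60
python3 -m jog '[[[0,0,0,0,0,0,0],[0,0,0,0,0,0,0],[0,0,0,0,0,0,0]]]'
python3 - <<'E'
from h import *
s=bot.observe();print(np.array(s['position'])*1000,s['tool_rot'],s['force'],s['grip_width'])
E
```

```text
clock: 11.45
position: [0.5804, 0.2594, 0.0747]
tool_rot: [3.14, -0.002, 1.08]
force: [2.2, -0.8, 3.1]
grip_width: 0.0319
finger_force: 3.1
clock: 11.75
position: [0.5804, 0.2594, 0.0751]
tool_rot: [3.14, -0.002, 1.08]
force: [-2.1, -2.3, 10.5]
grip_width: 0.0279
finger_force: 59.1
[580.43433674 259.37735361  75.11085532] [ 3.14022283e+00 -1.99869208e-03  1.07962384e+00] [-2.08623432 -2.2640999  10.50793115] 0.02788093174516189
```

```bash
python3 -m jog '[[[0,0,-25,0,0,0,0],[0,0,-25,0,0,0,0],[0,0,-25,0,0,0,0],[0,0,0,0,0,0,0]]]'
python3 - <<'E'
from h import *
plan(f2w([0,0]),140,A+np.pi,0)
E
```

```text
clock: 12.15
position: [0.5811, 0.2598, 0.1522]
tool_rot: [3.138, -0.005, 1.08]
force: [2.1, 0.9, -3.4]
grip_width: 0.0279
finger_force: 61.1
from [581.1 259.8 152.2] [ 3.138 -0.005  1.08 ] F [-34.2 220.6]
[[[-15.8,6.6,0.9,0.001,-0,-0.14,0],[-16.6,4.4,0.9,0.001,-0,-0.14,0],[-17.1,2,0.9,0.001,-0,-0.14,0],[-17.2,-0.4,0.9,0.001,-0,-0.14,0],[-17,-2.8,0.9,0.001,-0,-0.14,0]]]
[[[-16.4,-5.1,0.9,0.001,-0,-0.14,0],[-15.5,-7.3,0.9,0.001,-0,-0.14,0],[-14.4,-9.4,0.9,0.001,-0,-0.14,0],[-12.9,-11.3,0.9,0.001,-0,-0.14,0],[-11.2,-13,0.9,0.001,-0,-0.14,0]]]
[[[-9.3,-14.4,0.9,0.001,-0,-0.14,0],[-7.2,-15.6,0.9,0.001,-0,-0.14,0],[-5,-16.4,0.9,0.001,-0,-0.14,0]]]
```

```bash
python3 -m jog '[[[-16,7,1,0,0,-0.14,0],[-17,4,1,0,0,-0.14,0],[-17,2,1,0,0,-0.14,0],[-17,0,1,0,0,-0.14,0],[-17,-3,1,0,0,-0.14,0]]]'
python3 -m jog '[[[-16,-5,1,0,0,-0.14,0],[-16,-7,1,0,0,-0.14,0],[-14,-9,1,0,0,-0.14,0],[-13,-11,1,0,0,-0.14,0],[-11,-13,1,0,0,-0.14,0]]]'
python3 -m jog '[[[-9,-14,1,0,0,-0.14,0],[-7,-16,1,0,0,-0.14,0],[-5,-16,1,0,0,-0.14,0],[0,0,0,0,0,0,0],[0,0,0,0,0,0,0]]]'
python3 - <<'E'
from h import *
plan(f2w([0,0]),100,A+np.pi,0)
t=shot('top');s=shot('scene','b1.png')
cv2.imwrite('pics/b2.png',cv2.cvtColor(np.hstack([cv2.resize(p['img'][y:y+100,x:x+100],None,fx=4,fy=4,interpolation=cv2.INTER_CUBIC) for p,y,x in((t,130,195),(s,150,215))]),cv2.COLOR_RGB2BGR))
E
```

```text
clock: 12.65
position: [0.5713, 0.1727, 0.143]
tool_rot: [3.141, -0.0, 1.786]
force: [0.3, -1.0, -3.2]
grip_width: 0.0278
finger_force: 61.0
clock: 13.15
position: [0.5644, 0.088, 0.138]
tool_rot: [3.141, 0.0, 2.486]
force: [0.5, 1.0, -4.1]
grip_width: 0.0279
finger_force: 61.0
clock: 13.65
position: [0.5598, 0.0378, 0.135]
tool_rot: [3.141, 0.0, 2.897]
force: [-0.4, 0.8, -2.9]
grip_width: 0.0278
finger_force: 61.0
from [559.8  37.8 135. ] [3.141 0.    2.897] F [-0.5  0.2]
[[[-0.5,-0.2,35,0,0,0.003,0]]]
```

View pics/b2.png

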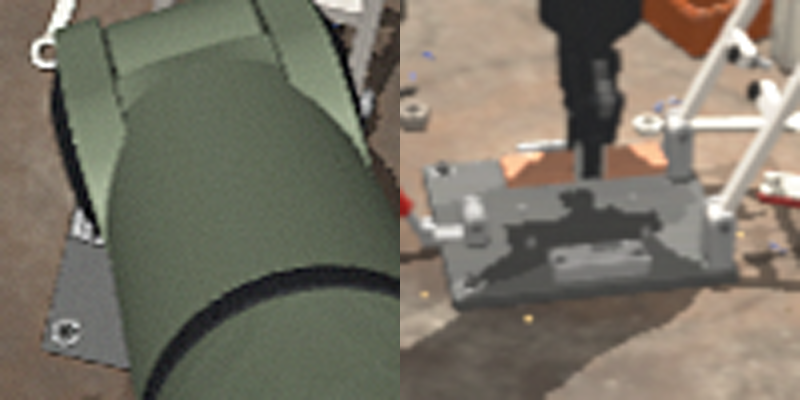

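```bash
python3 -m jog '[[[-0.5,0,15,0,0,0.003,0],[0,0,15,0,0,0,0],[0,0,6,0,0,0,0],[0,0,0,0,0,0,0]]]'
python3 - <<'E'
from h import *
s=shot('scene'); P=np.array(bot.observe()['position'])*1000; print(P,w2f(P))
x0=[P[0],P[1],P[2]-75.1,A-np.pi/2]
print(*fit('backing_bar',[s],x0,zfree=False))
cv2.imwrite('pics/b3.png',cv2.cvtColor(cv2.resize(s['img'][170:235,215:312],None,fx=8,fy=8,interpolation=cv2.INTER_CUBIC),cv2.COLOR_RGB2BGR))
for x,y in((44,21),(44,-21),(-44,21),(-44,-21)): print((x,y),((proj(s,[*f2w([x,y])/1000,.017])[0]+.5-[215,170])*8).round())
E
```

```text
clock: 14.15
position: [0.5595, 0.0381, 0.0973]
tool_rot: [-3.141, -0.002, 2.897]
force: [-0.8, 1.0, -3.2]
grip_width: 0.028
finger_force: 61.0
[559.94425872  38.12991918  98.08206119] [-0.40245102  0.547937  ]
[561.9  37.5  23. ] -103.7 rms px 1.01 views 1
(44, 21) [465. 236.]
(44, -21) [489. 298.]
(-44, 21) [240. 255.]
(-44, -21) [260. 318.]
```

View pics/b3.png

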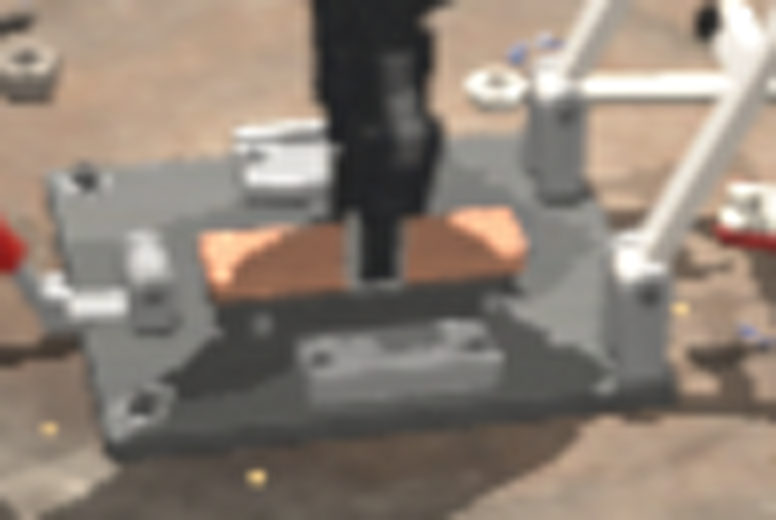

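```bash
python3 -m jog '[[[0,-1,3,0,0,0,0],[0,0,3,0,0,0,0],[0,0,0,0,0,0,0]]]'
python3 -m jog '[[[0,0,3,0,0,0,0],[0,0,1,0,0,0,0],[0,0,0,0,0,0,0]]]'
python3 -c "
from h import *
s=bot.observe();P=np.array(s['position'])*1000;print(P,w2f(P),s['force'])"
```

```text
clock: 14.55
position: [0.56, 0.0369, 0.0927]
tool_rot: [-3.142, -0.0, 2.897]
force: [0.5, -0.6, -3.1]
grip_width: 0.0278
finger_force: 61.0
clock: 14.85
position: [0.56, 0.037, 0.0887]
tool_rot: [-3.141, -0.0, 2.897]
force: [-0.3, -0.3, -3.0]
grip_width: 0.0278
finger_force: 61.0
[559.98065312  37.00129923  88.73511812] [-0.09030983 -0.53727056] [-0.33827005 -0.34147645 -2.97763697]
```

```bash
f(){ grep -E "position|force: \["; }
python3 -m jog '[[[0,2,0,0,0,0,0],[0,0,0,0,0,0,0]]]' |f
python3 -m jog '[[[0,1,0,0,0,0,0],[0,0,0,0,0,0,0]]]' |f
python3 -m jog '[[[0,0.7,0,0,0,0,0],[0,0,0,0,0,0,0]]]' |f
python3 -m jog '[[[0,0.7,0,0,0,0,0],[0,0,0,0,0,0,0]]]' |f
python3 -c "
from h import *
s=bot.observe();P=np.array(s['position'])*1000;print(P,w2f(P),s['force'])"
```

```text
position: [0.5607, 0.0393, 0.089]
force: [0.4, -0.3, -3.4]
position: [0.5608, 0.04, 0.089]
force: [0.3, 0.3, -3.4]
position: [0.5609, 0.0404, 0.0889]
force: [-0.2, -1.4, -2.8]
position: [0.561, 0.0407, 0.0889]
force: [-1.1, -4.5, -2.0]
[560.96537821  40.72035432  88.85012667] [-0.04798436  3.30971045] [-1.10559114 -4.48510447 -2.04503548]
```

```bash
python3 -m jog '[[[0,-3.9,0,0,0,0,0],[0,0,1,0,0,0,0],[0,0,0.7,0,0,0,0],[0,0,0,0,0,0,0]]]'
python3 -m jog '[[[0,0,0,0,0,0,0.5],[0,0,0,0,0,0,0.5],[0,0,0,0,0,0,0.5]]]' 
python3 -m jog '[[[0,0,-10,0,0,0,0.5],[0,0,-40,0,0,0,0.5],[0,0,-50,0,0,0,0.7]]]'
python3 - <<'E'
from h import *
s=shot('scene'); print(*fit('backing_bar',[s],[560,37.5,12,A-np.pi/2],zfree=False))
plan([602,-259],130,np.radians(8)+np.pi/2,1)
E
```

```text
clock: 16.05
position: [0.5602, 0.0376, 0.0872]
tool_rot: [3.141, -0.0, 2.897]
force: [1.0, 0.6, -2.4]
grip_width: 0.0279
finger_force: 61.1
clock: 16.35
position: [0.5603, 0.0376, 0.0873]
tool_rot: [3.141, 0.0, 2.897]
force: [0.3, 0.8, -0.4]
grip_width: 0.0424
finger_force: 0.0
clock: 16.65
position: [0.5593, 0.0374, 0.1877]
tool_rot: [-3.141, -0.003, 2.897]
force: [0.4, -0.2, 1.5]
grip_width: 0.0556
finger_force: 0.0
[562.   37.9  12. ] -103.5 rms px 0.29 views 1
from [562.5  37.6 193.5] [3.138 0.008 2.896] F [2.2 0.7]
[[[-12.2,-30.9,7.1,0.001,0.001,0.132,1],[-16.2,-29.1,7.1,0.001,0.001,0.132,1],[-19.8,-26.7,7.1,0.001,0.001,0.132,1],[-23.2,-23.8,7.1,0.001,0.001,0.132,1],[-26.1,-20.6,7.1,0.001,0.001,0.132,1]]]
[[[-28.6,-16.9,7.1,0.001,0.001,0.132,1],[-30.6,-13,7.1,0.001,0.001,0.132,1],[-32,-8.9,7.1,0.001,0.001,0.132,1],[-32.9,-4.6,7.1,0.001,0.001,0.132,1]]]
```

```bash
python3 -m jog '[[[-12,-31,7,0,0,0.13,1],[-16,-29,7,0,0,0.13,1],[-20,-27,7,0,0,0.13,1],[-23,-24,7,0,0,0.13,1]]]'
python3 - <<'E'
from h import *
t=shot('top');s=shot('scene')
for q,x0 in (('long_plate',[602,-261,0,.15]),('short_plate',[384,-259,0,.44]),('slot_plate',[390,291,0,.455])):
    for pics in ([t],[s],[t,s]): print(q,*fit(q,pics,x0,zfree=len(pics)>1))
plan([602,-259],130,np.radians(8)+np.pi/2,1)
E
```

```text
clock: 17.15
position: [0.5775, -0.0959, 0.1599]
tool_rot: [3.141, 0.001, 2.372]
force: [0.1, 0.3, -0.3]
grip_width: 0.0851
finger_force: 0.0
long_plate [ 601.5 -258.7   -0. ] 8.9 rms px 2.43 views 1
long_plate [ 604.6 -260.3    0. ] 9.0 rms px 0.34 views 1
long_plate [ 604.9 -258.9   -1.2] 8.0 rms px 1.53 views 2
short_plate [ 384. -259.    0.] 25.2 rms px 0.0 views 0
short_plate [ 388.  -259.1   -0. ] 27.2 rms px 1.45 views 1
short_plate [ 388.5 -258.2   -1. ] 27.2 rms px 1.44 views 1
slot_plate [388.3 291.1  -0. ] 26.3 rms px 0.36 views 1
slot_plate [391.5 292.9   0. ] 26.0 rms px 0.48 views 1
slot_plate [388.8 290.4   2.3] 26.3 rms px 0.47 views 2
from [577.3 -94.4 159.3] [3.142 0.    2.377] F [  49.  -123.6]
[[[-26.3,-20.4,5.9,0,0,0.133,1],[-28.8,-16.7,5.9,0,0,0.133,1],[-30.8,-12.7,5.9,0,0,0.133,1],[-32.2,-8.5,5.9,0,0,0.133,1],[-33,-4.1,5.9,0,0,0.133,1]]]
```

```bash
python3 -m jog '[[[-26,-20,6,0,0,0.132,1],[-29,-17,6,0,0,0.132,1],[-31,-13,6,0,0,0.132,1],[-32,-9,6,0,0,0.132,1],[-33,-5,6,0,0,0.132,1]]]'
python3 -m jog '[[[0,0,0,0,0,0,1],[0,0,0,0,0,0,1]]]'
python3 - <<'E'
from h import *
plan([602.5,-260.5],71,np.radians(98.5),.85)
E
```

```text
clock: 18.35
position: [0.6007, -0.2608, 0.129]
tool_rot: [3.142, -0.0, 1.712]
force: [-0.2, -0.2, -0.6]
grip_width: 0.0856
finger_force: 0.0
clock: 18.55
position: [0.6003, -0.26, 0.1288]
tool_rot: [-3.141, -0.0, 1.717]
force: [0.1, 1.1, -0.7]
grip_width: 0.0854
finger_force: 0.0
from [ 600.3 -260.   128.8] [-3.141 -0.     1.717] F [ 111.9 -278.6]
[[[-0.4,1.1,28.9,-0,-0,-0.001,0.85],[-0.4,1,28.9,-0,-0,-0.001,0.85]]]
```

```bash
python3 -m jog '[[[-0.4,1,29,0,0,0,0.85],[-0.4,1,28,0,0,0,0.85],[0,0,0,0,0,0,0.85],[0,0,0,0,0,0,0]]]' 40
python3 -m jog '[[[0,0,0,0,0,0,0],[0,0,0,0,0,0,0],[0,0,0,0,0,0,0]]]'
python3 -c "
from h import *
s=bot.observe();P=np.array(s['position'])*1000;print(P,s['tool_rot'],s['force'])"
```

```text
clock: 18.95
position: [0.6029, -0.2594, 0.0727]
tool_rot: [-3.141, -0.001, 1.718]
force: [0.7, -0.1, 0.5]
grip_width: 0.0596
finger_force: 0.0
clock: 19.25
position: [0.6035, -0.2601, 0.074]
tool_rot: [3.14, 0.001, 1.717]
force: [-1.5, 2.0, 8.8]
grip_width: 0.0483
finger_force: 42.2
[ 603.46322355 -260.06778352   74.02165813] [3.13965028e+00 6.65565438e-04 1.71721357e+00] [-1.54828251  2.00496713  8.79878178]
```

```bash
python3 -m jog '[[[0,0,-20,0,0,0,0],[0,0,-30,0,0,0,0],[0,0,-30,0,0,0,0]]]'
python3 - <<'E'
from h import *
plan(f2w([0,-140]),152,A+np.pi/2,0)
E
```

```text
clock: 19.55
position: [0.6027, -0.2601, 0.1541]
tool_rot: [3.141, 0.0, 1.717]
force: [-0.1, -0.4, -1.4]
grip_width: 0.0485
finger_force: 41.6
from [ 602.7 -260.1  154.1] [3.141 0.    1.717] F [ 114.2 -278.1]
[[[34.3,-10.5,0.4,0,0,0.079,0],[33.3,-13.2,0.4,0,0,0.079,0],[32.2,-15.7,0.4,0,0,0.079,0],[30.9,-18.2,0.4,0,0,0.079,0],[29.3,-20.6,0.4,0,0,0.079,0]]]
```

```bash
python3 -m jog '[[[34,-10,0,0,0,0.079,0],[33,-13,0,0,0,0.079,0],[32,-16,0,0,0,0.079,0],[31,-18,0,0,0,0.079,0],[29,-21,0,0,0,0.079,0]]]'
python3 -m jog '[[[37,0,0,0,0,0,0],[37,0,0,0,0,0,0],[37,0,0,0,0,0,0],[36,0,0,0,0,0,0],[36,0,0,0,0,0,0]]]'
python3 -m jog '[[[0,0,0,0,0,0,0],[0,0,0,0,0,0,0]]]'
python3 - <<'E'
from h import *
plan(f2w([0,43]),102,A+np.pi/2,0)
E
```

```text
clock: 20.05
position: [0.5258, -0.0978, 0.1533]
tool_rot: [3.14, -0.001, 1.319]
force: [0.6, 0.7, -0.5]
grip_width: 0.0484
finger_force: 41.6
clock: 20.55
position: [0.5718, 0.0801, 0.1533]
tool_rot: [3.14, -0.001, 1.322]
force: [-0.5, 0.4, -1.0]
grip_width: 0.0483
finger_force: 41.6
clock: 20.75
position: [0.5714, 0.0791, 0.1529]
tool_rot: [3.141, -0.001, 1.324]
force: [-0.4, -0.0, -1.2]
grip_width: 0.0483
finger_force: 41.6
from [571.4  79.1 152.9] [ 3.141e+00 -1.000e-03  1.324e+00] F [ 0.7 43.1]
[[[-0,-0.4,25.5,0,-0,0,0],[-0,-0.4,25.5,0,-0,0,0]]]
```

```bash
python3 -m jog '[[[0,-0.4,25,0,0,0,0],[0,-0.4,26,0,0,0,0],[0,0,0,0,0,0,0],[0,0,0,0,0,0,0]]]'
python3 - <<'E'
from h import *
s=shot('scene'); o=bot.observe(); P=np.array(o['position'])*1000; print(P,w2f(P))
r=fit('long_plate',[s],[P[0]+1.8,P[1],P[2]-74,A],zfree=False); print(*r, w2f(r[0]-[1.8,.4,0]))
E
```

```text
clock: 21.15
position: [0.5706, 0.0774, 0.102]
tool_rot: [3.142, 0.0, 1.32]
force: [-0.4, 0.4, 0.3]
grip_width: 0.0485
finger_force: 41.9
[570.9728877   77.67613968 102.46742305] [ 0.58822208 41.59124071]
[576.3  77.5  28.5] -21.7 rms px 0.59 views 1 [ 4.14889602 41.89793147]
```

```bash
cat > pos.py <<'E'
from h import *
o=bot.observe(); P=np.array(o['position'])*1000; print('F',w2f(P).round(2),P[2].round(1),'yawF',np.degrees(o['tool_rot'][2]-A).round(2),np.round(o['force'],1),round(o['grip_width']*1000,1))
E
for i in 1 2 3; do python3 -m jog '[[[0,0,0,0,0,0,0]]]' >/dev/null; python3 pos.py; done
```

```text
F [ 0.5  42.28] 102.5 yawF 89.91 [ 0.8  0.1 -1. ] 48.2
F [ 0.28 42.37] 102.0 yawF 89.93 [ 0.2 -0.3 -1.7] 48.0
F [ 0.1  42.38] 101.7 yawF 89.94 [ 0.4 -0.1 -1.1] 48.0
```

```bash
python3 -m jog '[[[0.6,0,2,0,0,0,0],[0,0,2,0,0,0,0],[0,0,1,0,0,0,0],[0,0,0,0,0,0,0],[0,0,0,0,0,0,0]]]'; python3 pos.py
python3 -m jog '[[[0,0,0.7,0,0,0,0],[0,0,0,0,0,0,0],[0,0,0,0,0,0,0]]]'; python3 pos.py
```

```text
clock: 22.05
position: [0.5706, 0.0791, 0.0961]
tool_rot: [-3.141, 0.0, 1.322]
force: [-0.2, 0.4, -0.1]
grip_width: 0.0478
finger_force: 42.0
F [-0.1  42.84] 96.1 yawF 89.93 [-0.2  0.4 -0.1] 47.8
clock: 22.35
position: [0.5707, 0.0791, 0.096]
tool_rot: [-3.142, -0.0, 1.322]
force: [-4.4, -0.2, 13.3]
grip_width: 0.0481
finger_force: 43.4
F [-0.05 42.87] 96.0 yawF 89.93 [-4.4 -0.2 13.3] 48.1
```

```bash
python3 -m jog '[[[0,0,-0.5,0,0,0,0],[0,0,0,0,0,0,0.75],[0,0,0,0,0,0,0.75],[0,0,0,0,0,0,0.75],[0,0,-5,0,0,0,0.75]]]'; python3 -m jog '[[[0,0,-20,0,0,0,0.8],[0,0,-40,0,0,0,1],[0,0,-20,0,0,0,1]]]'
python3 - <<'E'
from h import *
s=shot('scene'); 
r=fit('long_plate',[s],[*f2w([0,43])+[1.8,.4],22,A],zfree=False); print(*r, w2f(r[0]-[1.8,.4,0]))
plan(f2w([-20,-150]),165,A+np.pi/2,1)
E
```

```text
clock: 22.85
position: [0.5704, 0.079, 0.1007]
tool_rot: [-3.141, 0.0, 1.322]
force: [0.8, -0.0, -0.3]
grip_width: 0.0644
finger_force: 0.0
clock: 23.15
position: [0.5713, 0.0789, 0.1837]
tool_rot: [3.14, -0.001, 1.321]
force: [0.3, 0.2, 0.3]
grip_width: 0.0851
finger_force: 0.0
[574.   79.4  22. ] -13.9 rms px 0.63 views 1 [ 1.45308768 43.17567065]
from [571.8  79.2 184. ] [ 3.138e+00 -2.000e-03  1.322e+00] F [ 1.  43.3]
[[[-38.7,-4.2,3.7,0.001,-0,-0,1],[-38.7,-4.2,3.7,0.001,-0,-0,1],[-38.7,-4.2,3.7,0.001,-0,-0,1],[-38.7,-4.2,3.8,0.001,-0,-0,1],[-38.7,-4.2,3.8,0.001,-0,-0,1]]]
```

Run:
```python
from h import *
plan([385.2,-260],175,np.radians(116.3),1)
```

```text
from [571.8  79.2 184. ] [ 3.138e+00 -2.000e-03  1.322e+00] F [ 1.  43.3]
[[[-37.5,-9.7,0.8,0,-0,-0.071,1],[-36.7,-12.4,0.8,0,-0,-0.071,1],[-35.7,-14.9,0.8,0,-0,-0.071,1],[-34.6,-17.4,0.8,0,-0,-0.071,1],[-33.3,-19.8,0.8,0,-0,-0.071,1]]]
[[[-31.8,-22.1,0.8,0,-0,-0.071,1],[-30.1,-24.3,0.8,0,-0,-0.071,1],[-28.3,-26.4,0.9,0,-0,-0.071,1],[-26.4,-28.3,0.9,0,-0,-0.071,1],[-24.3,-30.1,0.9,0,-0,-0.071,1]]]
```

```bash
python3 -m jog '[[[-38,-10,0,0,0,-0.071,1],[-37,-12,0,0,0,-0.071,1],[-36,-15,0,0,0,-0.071,1],[-35,-17,0,0,0,-0.071,1],[-33,-20,0,0,0,-0.071,1]]]'
python3 -m jog '[[[-32,-22,0,0,0,-0.071,1],[-30,-24,0,0,0,-0.071,1],[-28,-26,0,0,0,-0.071,1],[-26,-28,0,0,0,-0.071,1],[-24,-30,0,0,0,-0.071,1]]]'
python3 -m jog '[[[0,0,30,0,0,0,1],[0,0,20,0,0,0,1],[0,0,0,0,0,0,1],[0,0,0,0,0,0,1]]]'
python3 - <<'E'
from h import *
t=shot('top');s=shot('scene')
for pics in ([t],[s]): print(*fit('short_plate',pics,[385,-259,0,.45],zfree=False))
r=fit('long_plate',[t],[*f2w([0,43])+[-2,0],22,A],zfree=False); print(*r)
print(*fit('slot_plate',[t],[389,291,0,.455],zfree=False))
plan([385.2,-260],75,np.radians(116.3),.85)
E
```

```text
clock: 23.75
position: [0.4764, -0.093, 0.1808]
tool_rot: [-3.141, 0.0, 1.68]
force: [1.1, -0.6, -0.7]
grip_width: 0.0855
finger_force: 0.0
clock: 24.25
position: [0.3841, -0.2614, 0.1808]
tool_rot: [-3.141, -0.0, 2.035]
force: [1.2, -0.7, 0.2]
grip_width: 0.0854
finger_force: 0.0
clock: 24.65
position: [0.3851, -0.2602, 0.1311]
tool_rot: [-3.141, -0.001, 2.032]
force: [-0.1, -0.1, -0.3]
grip_width: 0.0856
finger_force: 0.0
[ 382.  -261.6   -0. ] 23.3 rms px 3.88 views 1
[ 387.6 -259.1   -0. ] 29.1 rms px 1.45 views 1
[568.5  80.1  22. ] -16.4 rms px 0.59 views 1
[388.5 291.7   0. ] 25.5 rms px 0.3 views 1
from [ 385.5 -260.3  131.6] [3.141e+00 1.000e-03 2.032e+00] F [ -96.3 -331.5]
[[[0.2,-0.1,28.3,0,0,0.001,0.85],[0.2,-0.1,28.3,0,0,0.001,0.85]]]
```

```bash
python3 -m jog '[[[3,0,28,0,0,0,0.85],[0,0,28.5,0,0,0,0.85],[0,0,0,0,0,0,0.85],[0,0,0,0,0,0,0.85],[0,0,0,0,0,0,0]]]' 40
python3 -m jog '[[[0,0,0,0,0,0,0],[0,0,0,0,0,0,0],[0,0,0,0,0,0,0]]]'
python3 - <<'E'
from h import *
o=bot.observe(); P=np.array(o['position'])*1000; print(P, o['tool_rot'],o['force'])
d=np.array([385.3,-260.4])-P[:2]; a=o['tool_rot'][2]; print('plate in tool x,y',d@[np.cos(a),np.sin(a)],d@[np.sin(a),-np.cos(a)])
E
```

```text
clock: 25.45
position: [0.3843, -0.258, 0.0757]
tool_rot: [3.141, 0.001, 2.032]
force: [0.0, -0.5, 0.6]
grip_width: 0.0597
finger_force: 0.0
clock: 25.75
position: [0.3843, -0.258, 0.076]
tool_rot: [3.14, 0.002, 2.032]
force: [-2.2, 1.8, 16.9]
grip_width: 0.0476
finger_force: 38.3
[ 384.33780881 -257.99668201   76.0180805 ] [3.14040723e+00 1.67175877e-03 2.03156509e+00] [-2.24302913  1.7597812  16.88977256]
plate in tool x,y -2.5805038613773976 -0.20675852376377882
```

```bash
python3 -m jog '[[[0,0,-20,0,0,0,0],[0,0,-40,0,0,0,0],[0,0,-40,0,0,0,0]]]'; python3 pos.py
python3 - <<'E'
from h import *
plan(f2w([0,-140]),165,A+np.pi/2,0)
E
```

```text
clock: 26.05
position: [0.3835, -0.2575, 0.1764]
tool_rot: [-3.142, -0.0, 2.032]
force: [0.9, 0.2, 0.7]
grip_width: 0.0473
finger_force: 41.3
F [ -98.89 -329.33] 176.4 yawF 130.6 [0.9 0.2 0.7] 47.3
from [ 383.5 -257.5  176.4] [-3.142 -0.     2.032] F [ -98.9 -329.3]
[[[13.2,33,1.9,-0,-0,0.118,0],[17,31.3,1.9,-0,-0,0.118,0],[20.6,29,1.9,-0,-0,0.118,0],[23.9,26.4,1.9,-0,-0,0.118,0],[26.8,23.4,1.9,-0,-0,0.118,0]]]
[[[29.4,20.1,1.9,-0,-0,0.118,0]]]
```

```bash
python3 -m jog '[[[13,33,2,0,0,0.118,0],[17,31,2,0,0,0.118,0],[21,29,2,0,0,0.118,0],[24,26,2,0,0,0.118,0],[27,23,2,0,0,0.118,0]]]'
python3 -m jog '[[[29,20,2,0,0,0.118,0],[37,0,5,0,0,0,0],[37,0,5,0,0,0,0],[37,0,5,0,0,0,0],[0,0,0,0,0,0,0]]]'
python3 -m jog '[[[0,0,20,0,0,0,0],[0,0,20,0,0,0,0],[0,0,0,0,0,0,0],[0,0,0,0,0,0,0],[0,0,0,0,0,0,0]]]'
python3 pos.py
```

```text
clock: 26.55
position: [0.5023, -0.1232, 0.1656]
tool_rot: [3.14, -0.0, 1.437]
force: [-0.0, -1.0, -1.1]
grip_width: 0.0473
finger_force: 41.3
clock: 27.05
position: [0.5527, 0.0149, 0.1477]
tool_rot: [-3.141, -0.003, 1.33]
force: [0.2, -0.7, -1.1]
grip_width: 0.0468
finger_force: 41.3
clock: 27.55
position: [0.5525, 0.009, 0.1088]
tool_rot: [3.14, -0.001, 1.323]
force: [0.6, -0.4, -0.9]
grip_width: 0.0474
finger_force: 41.5
F [ -0.53 -29.49] 108.8 yawF 90.02 [ 0.6 -0.4 -0.9] 47.4
```

```bash
python3 -m jog '[[[1,0.5,5,0,0,0,0],[0,0,5,0,0,0,0],[0,0,0,0,0,0,0],[0,0,0,0,0,0,0]]]'; python3 pos.py
python3 - <<'E'
from h import *
s=shot('scene'); 
P=np.array(bot.observe()['position'])*1000
r=fit('short_plate',[s],[*f2w([0,-31])+[1.8,.4],P[2]-75.5,A],zfree=False); print(*r, w2f(r[0]-[1.8,.4,0]))
cv2.imwrite('pics/s3.png',cv2.cvtColor(cv2.resize(s['img'][170:235,215:312],None,fx=8,fy=8,interpolation=cv2.INTER_CUBIC),cv2.COLOR_RGB2BGR))
E
```

```text
clock: 27.95
position: [0.5526, 0.0101, 0.0973]
tool_rot: [-3.141, 0.0, 1.324]
force: [0.1, 0.1, -0.0]
grip_width: 0.0473
finger_force: 59.7
F [ -0.6 -28.4] 97.3 yawF 90.05 [ 0.1  0.1 -0. ] 47.3
[554.8   8.2  21.9] -17.9 rms px 0.5 views 1 [  0.30562284 -30.55874007]
```

View pics/s3.png

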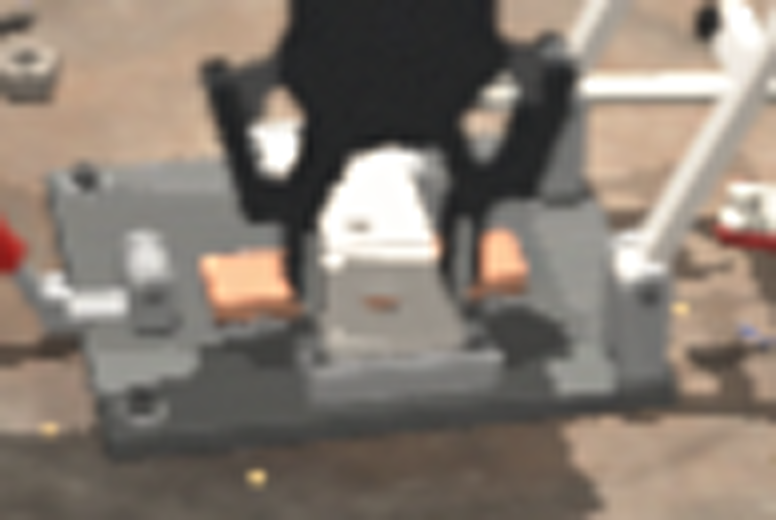

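```bash
python3 -m jog '[[[0,0.5,0,0,0,0,0],[0,0,0.5,0,0,0,0],[0,0,0,0,0,0,0]]]'; python3 pos.py
python3 -m jog '[[[0,0,0.7,0,0,0,0],[0,0,0,0,0,0,0],[0,0,0,0,0,0,0]]]'; python3 pos.py
```

```text
clock: 28.35
position: [0.5532, 0.01, 0.097]
tool_rot: [-3.142, 0.0, 1.324]
force: [-0.3, 0.5, -0.1]
grip_width: 0.0476
finger_force: 59.7
F [ -0.04 -28.39] 97.0 yawF 90.05 [-0.3  0.5 -0.1] 47.6
clock: 28.65
position: [0.5533, 0.01, 0.0967]
tool_rot: [3.141, -0.0, 1.324]
force: [-2.4, -0.1, 8.3]
grip_width: 0.0473
finger_force: 60.9
F [  0.03 -28.39] 96.7 yawF 90.04 [-2.4 -0.1  8.3] 47.3
```

```bash
python3 -m jog '[[[0,0,-0.5,0,0,0,0],[0,0,0,0,0,0,0.75],[0,0,0,0,0,0,0.75],[0,0,0,0,0,0,0.75],[0,0,-5,0,0,0,0.75]]]'; python3 -m jog '[[[0,0,-20,0,0,0,0.8],[0,0,-40,0,0,0,1],[0,0,-20,0,0,0,1]]]'
python3 - <<'E'
from h import *
s=shot('scene')
for q,y in(('long_plate',43),('short_plate',-31)):
    r=fit(q,[s],[*f2w([0,y])+[1.8,.4],22,A],zfree=False); print(*r, w2f(r[0]-[1.8,.4,0]))
plan([390,292],180,np.radians(116.2),1)
E
```

```text
clock: 29.15
position: [0.5529, 0.01, 0.1015]
tool_rot: [-3.141, 0.0, 1.324]
force: [0.4, -0.3, 0.4]
grip_width: 0.0639
finger_force: 0.0
clock: 29.45
position: [0.5537, 0.0097, 0.1845]
tool_rot: [3.14, -0.001, 1.323]
force: [-0.0, -1.0, -0.6]
grip_width: 0.0853
finger_force: 0.0
[573.8  83.8  22. ] -13.1 rms px 0.39 views 1 [ 0.17984612 47.39216871]
[555.7   7.1  22. ] -13.6 rms px 0.28 views 1 [  1.44796178 -31.40435331]
from [553.7  10.2 183.1] [ 3.139e+00 -1.000e-03  1.324e+00] F [  0.4 -28.1]
[[[29.2,-28.4,0.4,0,-0,-0.088,1],[31.5,-25.8,0.4,0,-0,-0.088,1],[33.7,-22.9,0.4,0,-0,-0.088,1],[35.6,-19.9,0.4,0,-0,-0.088,1],[37.2,-16.6,0.4,0,-0,-0.088,1]]]
[[[38.5,-13.3,0.4,0,-0,-0.088,1],[39.5,-9.9,0.4,0,-0,-0.088,1],[40.2,-6.4,0.4,0,-0,-0.088,1]]]
```

```bash
python3 -m jog '[[[29,-28,0,0,0,-0.088,1],[32,-26,0,0,0,-0.088,1],[34,-23,0,0,0,-0.088,1],[36,-20,0,0,0,-0.088,1],[37,-17,0,0,0,-0.088,1]]]'
python3 -m jog '[[[38,-13,0,0,0,-0.088,1],[40,-10,0,0,0,-0.088,1],[40,-6,0,0,0,-0.088,1],[0,0,0,0,0,0,1],[0,0,0,0,0,0,1]]]'
cat > chk.py <<'E'
from h import *
import sys
t=shot('top');s=shot('scene')
for q,y,z in(('long_plate',43,22),('short_plate',-31,22)):
  for p,b in((t,[-2.2,.6]),(s,[1.8,.4])):
    r=fit(q,[p],[*(f2w([0,y])+b),z,A],zfree=False); print(q,*r, w2f(r[0][:2]-b).round(1))
cv2.imwrite('pics/'+sys.argv[1],cv2.cvtColor(np.hstack([cv2.resize(p['img'][y:y+75,x:x+75],None,fx=5.3,fy=5.3,interpolation=cv2.INTER_CUBIC) for p,y,x in((t,145,210),(s,165,225))]),cv2.COLOR_RGB2BGR))
E
python3 chk.py k1.png; python3 -c "
from h import *
plan([390,292],130,np.radians(116.2),1)"
```

```text
clock: 30.1
position: [0.4492, 0.1881, 0.1811]
tool_rot: [-3.141, 0.0, 1.767]
force: [0.1, 0.6, -0.0]
grip_width: 0.0855
finger_force: 0.0
clock: 30.6
position: [0.3892, 0.2927, 0.1811]
tool_rot: [-3.14, 0.0, 2.029]
force: [-0.2, -0.8, -0.5]
grip_width: 0.0855
finger_force: 0.0
long_plate [567.6  78.8  22. ] -13.2 rms px 0.36 views 1 [-0.7 41.8]
long_plate [573.   82.3  22. ] -17.3 rms px 0.65 views 1 [-0.2 45.7]
short_plate [549.4   8.4  22. ] -14.6 rms px 0.31 views 1 [ -1.1 -30.9]
short_plate [555.3   8.1  22. ] -17.9 rms px 0.74 views 1 [  0.8 -30.5]
from [390.3 291.7 181.7] [-3.141  0.     2.026] F [-227.1  204.8]
[[[0.2,-0.1,25.8,-0,0,-0.001,1],[0.2,-0.1,25.8,-0,0,-0.001,1]]]
```

View pics/k1.png

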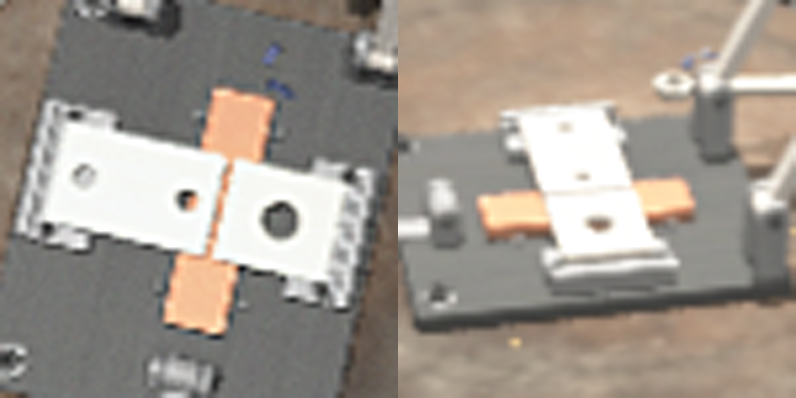

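```bash
python3 - <<'E'
from h import *
from scipy.ndimage import map_coordinates as mc
t=shot('top'); b=np.array([-2.2,.6]); im=t['img'].astype(float); red=im[...,0]-im[...,2]
ys=np.arange(-25,25.1,.5)
def prof(xs,z):
    o=0
    for x in xs:
        uv=proj(t,np.c_[(f2w(np.c_[np.full_like(ys,x),ys])+b)/1000,np.full_like(ys,z/1000)]); o=o+mc(red,[uv[:,1],uv[:,0]],order=1)
    return o/len(xs)
B=prof([-50,-40,40,50],22); w=np.clip(B-np.median(B[:10]),0,None); print('bar centre',(w*ys).sum()/w.sum(),'peak',w.max())
for xs in([-20,-16,-12,-8],[8,12,16,20],range(-20,21,4)):
    G=prof(xs,30); g=G-np.median(np.r_[G[:25],G[-25:]]); g=np.clip(g,0,None); g[abs(ys)>9]=0; print('gap centre',(g*ys).sum()/g.sum(),'width~',g.sum()*.5/w.max())
print(*fit('slot_plate',[t],[389,291,0,.455],zfree=False))
E
python3 -m jog '[[[0,0,26,0,0,0,1],[0,0,26,0,0,0,1],[0,0,27,0,0,0,0.9],[0,0,27,0,0,0,0.9],[0,0,0,0,0,0,0.9]]]'
python3 -m jog '[[[0,0,0,0,0,0,0.9],[0,0,0,0,0,0,0.9]]]'
python3 -c "
from h import *
plan([390,292],75.5,np.radians(116.2),0)"
```

```text
bar centre -0.8811237376391959 peak 99.91010793447148
gap centre -1.4750202471507097 width~ 3.4475941178820144
gap centre -1.6929463843268526 width~ 3.527903963598386
gap centre -1.5510040684240893 width~ 3.4053552749628646
[390.2 289.6  -0. ] 21.7 rms px 3.53 views 1
clock: 31.5
position: [0.389, 0.2914, 0.0735]
tool_rot: [-3.138, 0.001, 2.027]
force: [1.0, -0.0, 0.8]
grip_width: 0.0768
finger_force: 0.0
clock: 31.7
position: [0.3903, 0.2927, 0.077]
tool_rot: [3.14, -0.0, 2.027]
force: [0.2, 0.3, 0.3]
grip_width: 0.0768
finger_force: 0.0
from [390.3 292.7  77. ] [ 3.14  -0.     2.027] F [-227.3  205.8]
[[[-0.5,-0.6,1.5,0.001,-0,-0.001,0]]]
```

```bash
cat > gap.py <<'E'
from h import *
t=shot('top'); b=np.array([-2.2,.6]); 
N=8
def rectified(c,yaw,z,half,im,p):
    """metric patch, 0.25 mm/px, axes: rows=own x, cols=own y"""
    r=np.arange(-half,half+.1,.25); X,Y=np.meshgrid(r,r,indexing='ij')
    W=np.stack([c[0]+X*np.cos(yaw)-Y*np.sin(yaw),c[1]+X*np.sin(yaw)+Y*np.cos(yaw),np.full_like(X,z)],-1).reshape(-1,3)/1000
    uv=proj(p,W).astype(np.float32); return cv2.remap(im,uv[:,0].reshape(X.shape),uv[:,1].reshape(X.shape),cv2.INTER_CUBIC)
def holes(img,p,c,yaw,z,guess,win):
    P=rectified(c,yaw,z,60,cv2.cvtColor(img,cv2.COLOR_RGB2GRAY),p).astype(float); out=[]
    for gx,gy in guess:
        for _ in range(4):
            i,j=int((gx+60)*4),int((gy+60)*4); h=int(win*4); w=P[i-h:i+h+1,j-h:j+h+1]; d=np.clip(np.percentile(w,80)-w-15,0,None)
            k=np.arange(-h,h+1)/4; gx+=(d*k[:,None]).sum()/d.sum(); gy+=(d*k).sum()/d.sum()
        out.append((round(gx,2),round(gy,2)))
    return out
if __name__=='__main__':
    i0=cv2.cvtColor(cv2.imread('pics/top0.png'),cv2.COLOR_BGR2RGB)
    print('bench long',holes(i0,t,[599.9,-260.8],np.radians(8),8,[(0,-20),(0,20)],8),'short',holes(i0,t,[382.6,-260.6],np.radians(26.5),8,[(0,0)],12))
    print('fixture long',holes(t['img'],t,O+b,A,30,[(0,24),(0,62)],8),'short',holes(t['img'],t,O+b,A,30,[(0,-31)],12))
    P=rectified(O+b,A,30,60,t['img'],t); cv2.imwrite('pics/r1.png',cv2.cvtColor(P[::1,::1],cv2.COLOR_RGB2BGR))
E
python3 gap.py
```

```text
bench long [(np.float64(2.0), np.float64(-26.12)), (np.float64(1.75), np.float64(25.94))] short [(np.float64(0.9), np.float64(0.27))]gap.py:14: RuntimeWarning: invalid value encountered in scalar divide
  k=np.arange(-h,h+1)/4; gx+=(d*k[:,None]).sum()/d.sum(); gy+=(d*k).sum()/d.sum()
Traceback (most recent call last):
  File "gap.py", line 20, in <module>
    print('fixture long',holes(t['img'],t,O+b,A,30,[(0,24),(0,62)],8),'short',holes(t['img'],t,O+b,A,30,[(0,-31)],12))
                         ~~~~~^^^^^^^^^^^^^^^^^^^^^^^^^^^^^^^^^^^^^^^
  File "gap.py", line 14, in holes
    k=np.arange(-h,h+1)/4; gx+=(d*k[:,None]).sum()/d.sum(); gy+=(d*k).sum()/d.sum()
                                                                 ~^~
ValueError: operands could not be broadcast together with shapes (65,25) (65,)
```

```bash
sed -i 's/,60,cv2/,90,cv2/; s/gx+60/gx+90/; s/gy+60/gy+90/; s/\[(0,24),(0,62)\]/[(0,17),(0,69)]/; s/30,60,t/30,70,t/' gap.py; python3 gap.py
```

```text
bench long [(np.float64(2.0), np.float64(-26.12)), (np.float64(1.75), np.float64(25.94))] short [(np.float64(0.9), np.float64(0.27))]
fixture long [(np.float64(-0.04), np.float64(16.06)), (np.float64(0.94), np.float64(68.11))] short [(np.float64(0.1), np.float64(-31.49))]
```

View pics/r1.png

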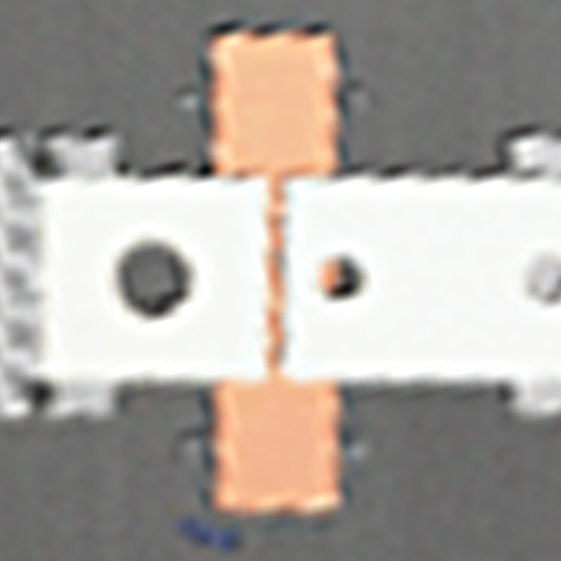

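```bash
python3 -m jog '[[[-0.5,-0.6,1.3,0,0,0,0.9],[0,0,0,0,0,0,0],[0,0,0,0,0,0,0],[0,0,0,0,0,0,0],[0,0,0,0,0,0,0]]]' 50
python3 - <<'E'
from h import *
o=bot.observe(); P=np.array(o['position'])*1000; print(P, o['tool_rot'],o['force'],o['grip_width'])
d=np.array([390,292])-P[:2]; a=o['tool_rot'][2]; print('plate in tool x,y',d@[np.cos(a),np.sin(a)],d@[np.sin(a),-np.cos(a)])
E
python3 -m jog '[[[0,0,-20,0,0,0,0],[0,0,-40,0,0,0,0],[0,0,-40,0,0,0,0]]]'
python3 -c "
from h import *
plan(f2w([0,0]),165,A+np.pi/2,0)"
```

```text
clock: 32.3
position: [0.3897, 0.2919, 0.0751]
tool_rot: [3.141, -0.0, 2.028]
force: [-2.7, -1.6, 17.0]
grip_width: 0.0518
finger_force: 49.0
[389.6612476  291.89105753  75.14504642] [ 3.14105691e+00 -3.43502815e-04  2.02763559e+00] [-2.7458657  -1.6391568  17.00139113] 0.051848715557760126
plate in tool x,y -0.05165777479735423 0.35206977643625476
clock: 32.6
position: [0.3891, 0.2913, 0.1753]
tool_rot: [-3.14, 0.001, 2.028]
force: [-0.6, 1.4, -2.1]
grip_width: 0.0517
finger_force: 53.7
from [389.1 291.3 175.3] [-3.140e+00  1.000e-03  2.028e+00] F [-228.1  204.1]
[[[-37.9,5.2,1.3,-0,0,0.088,0],[-37.3,8.5,1.3,-0,0,0.088,0],[-36.4,11.8,1.3,-0,0,0.088,0],[-35.2,14.9,1.3,-0,0,0.088,0],[-33.8,18,1.3,-0,0,0.088,0]]]
[[[-32.1,20.9,1.3,-0,0,0.088,0],[-30.1,23.6,1.3,-0,0,0.088,0],[-27.9,26.2,1.3,-0,0,0.088,0]]]
```

```bash
python3 -m jog '[[[-38,5,1,0,0,0.088,0],[-37,9,1,0,0,0.088,0],[-36,12,1,0,0,0.088,0],[-35,15,1,0,0,0.088,0],[-34,18,1,0,0,0.088,0]]]'
python3 -m jog '[[[-32,21,1,0,0,0.088,0],[-30,24,1,0,0,0.088,0],[-28,26,1,0,0,0.088,0],[0,0,20,0,0,0,0],[0,0,20,0,0,0,0]]]'
python3 -m jog '[[[0,0,9,0,0,0,0],[0,0,0,0,0,0,0],[0,0,0,0,0,0,0],[0,0,0,0,0,0,0]]]'
python3 pos.py
```

```text
clock: 33.1
position: [0.4975, 0.1327, 0.1695]
tool_rot: [-3.141, -0.0, 1.584]
force: [1.0, -0.5, -1.9]
grip_width: 0.0518
finger_force: 53.7
clock: 33.6
position: [0.5619, 0.0378, 0.1261]
tool_rot: [3.141, 0.0, 1.322]
force: [-0.4, 1.6, -2.4]
grip_width: 0.0516
finger_force: 53.7
clock: 34.0
position: [0.5619, 0.0391, 0.1184]
tool_rot: [3.141, -0.0, 1.324]
force: [-0.2, 0.7, -2.1]
grip_width: 0.0518
finger_force: 53.7
F [1.23 1.99] 118.4 yawF 90.07 [-0.2  0.7 -2.1] 51.8
```

```bash
python3 -m jog '[[[-2,-1.2,5,0,0,0,0],[0,0,6,0,0,0,0],[0,0,0,0,0,0,0],[0,0,0,0,0,0,0]]]'
python3 pos.py
python3 - <<'E'
from h import *
s=shot('scene'); P=np.array(bot.observe()['position'])*1000
r=fit('slot_plate',[s],[P[0]+1.8,P[1]+.4,P[2]-75,A],zfree=False); print(*r, w2f(r[0]-[1.8,.4,0]))
E
```

```text
clock: 34.4
position: [0.5598, 0.0372, 0.1064]
tool_rot: [-3.141, 0.0, 1.324]
force: [0.3, -0.2, -1.9]
grip_width: 0.0517
finger_force: 53.7
F [-0.32 -0.36] 106.4 yawF 90.04 [ 0.3 -0.2 -1.9] 51.7
[561.5  34.9  31.5] -15.7 rms px 0.9 views 1 [ 0.25119948 -3.03098974]
```

```bash
python3 -m jog '[[[1,0.3,0,0,0,0,0],[0,0,1,0,0,0,0],[0,0,0.5,0,0,0,0],[0,0,0,0,0,0,0]]]'
python3 pos.py
python3 -m jog '[[[0,0,0.7,0,0,0,0],[0,0,0,0,0,0,0]]]'
python3 pos.py
```

```text
clock: 34.9
position: [0.5605, 0.0383, 0.1053]
tool_rot: [3.141, -0.0, 1.324]
force: [-2.0, 1.5, 5.4]
grip_width: 0.0519
finger_force: 54.6
F [0.12 0.85] 105.3 yawF 90.05 [-2.   1.5  5.4] 51.9
clock: 35.1
position: [0.5606, 0.0383, 0.1052]
tool_rot: [3.141, -0.001, 1.324]
force: [-6.3, 1.0, 18.0]
grip_width: 0.0515
finger_force: 56.2
F [0.14 0.86] 105.2 yawF 90.05 [-6.3  1.  18. ] 51.5
```

Contact; release, rise, move aside to the robot's left and check from above.

```bash
python3 -m jog '[[[0,0,-1,0,0,0,0],[0,0,0,0,0,0,0.75],[0,0,0,0,0,0,0.75],[0,0,0,0,0,0,0.75],[0,0,-5,0,0,0,0.75]]]'; python3 -m jog '[[[0,0,-20,0,0,0,0.8],[0,0,-40,0,0,0,1],[0,0,-30,0,0,0,1],[40,-20,0,0,0,0,1],[40,-20,0,0,0,0,1]]]'
python3 -m jog '[[[40,-25,0,0,0,0,1],[40,-25,0,0,0,0,1],[40,-25,0,0,0,0,1],[40,-25,0,0,0,0,1],[0,0,0,0,0,0,1]]]'
cat > fin.py <<'E'
from gap import *
import sys
t=shot('top');s=shot('scene')
for q,y,z in(('slot_plate',0,30),('long_plate',43,22),('short_plate',-31,22)):
  for p,b in((t,[-2.2,.6]),(s,[1.8,.4])):
    r=fit(q,[p],[*(f2w([0,y])+b),z,A],zfree=False); print(q,*r, w2f(r[0][:2]-b).round(1))
b=np.array([-2.2,.6])
P=[rectified(O+c,A,40,70,p['img'],p) for p,c in((t,b),(s,np.array([1.8,.4])))]
for i in P:
    for v in(-33,33): cv2.line(i,(int((v+70)*4),0),(int((v+70)*4),12),(255,0,0),1); 
    for v in(-27,27): cv2.line(i,(0,int((v+70)*4)),(12,int((v+70)*4)),(255,0,0),1)
cv2.imwrite('pics/'+sys.argv[1],cv2.cvtColor(cv2.resize(np.hstack([i[:,::-1] for i in P])[::-1],(800,400),interpolation=cv2.INTER_AREA),cv2.COLOR_RGB2BGR))
E
python3 fin.py z1.png
```

```text
clock: 35.6
position: [0.5601, 0.0381, 0.11]
tool_rot: [-3.141, 0.0, 1.324]
force: [-0.9, -0.7, 0.6]
grip_width: 0.0639
finger_force: 0.0
clock: 36.1
position: [0.5415, 0.1258, 0.2017]
tool_rot: [3.14, -0.001, 1.321]
force: [1.5, 1.4, -1.1]
grip_width: 0.0855
finger_force: 0.0
clock: 36.6
position: [0.4805, 0.3117, 0.2001]
tool_rot: [-3.14, -0.002, 1.332]
force: [0.0, -1.2, 0.0]
grip_width: 0.0854
finger_force: 0.0
slot_plate [557.1  38.   30. ] -14.6 rms px 0.42 views 1 [-0.8 -0.3]
slot_plate [560.9  35.7  30. ] -14.2 rms px 0.46 views 1 [-0.5 -2.4]
long_plate [566.3  79.6  22. ] -15.0 rms px 2.85 views 1 [-2.1 42.3]
long_plate [575.3  73.7  22. ] -9.3 rms px 2.24 views 1 [ 4.1 38. ]
short_plate [550.2   8.1  22. ] -15.2 rms px 2.98 views 1 [ -0.2 -31. ]
short_plate [568.   47.3  22. ] -9.1 rms px 1.6 views 1 [ 3.5 10.6]
```

View pics/z1.png

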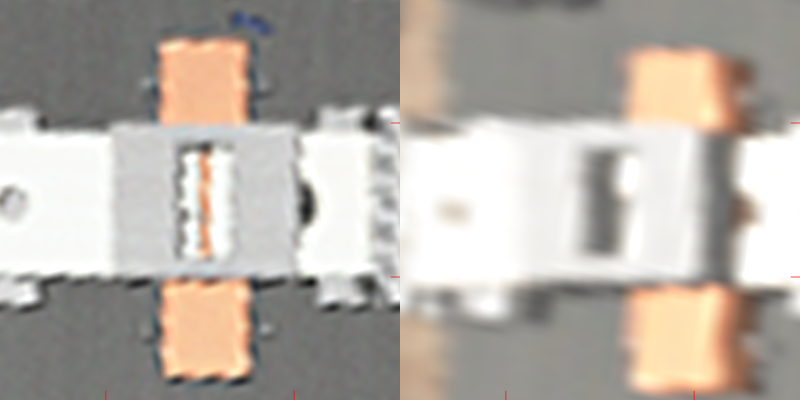

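Run:
```python
from h import *
for n in('top','scene'):
    p=shot(n)
    for q in ('frame_bar','latch_grip'):
        for d in bot.spot_point(q,p)[:1]: x=np.array(d['xyz'])*1000; print(q,w2f(x).round(1),x[2].round(1),d['conf'])
print(bot.job_done())
```

```text
frame_bar [158.9  34.2] 204.8 0.82
latch_grip [-152.     0.2] 66.9 0.75
frame_bar [154.3  34.7] 201.1 0.62
latch_grip [-147.7   -1.9] 62.9 0.54
the job is handed in; nothing more can be done
None
```

The job is handed in, at about 37 s of the 120 s allowed: the latch and frame are open, the bar is seated, both plates are laid with a gap I measured at 5.6 mm, and the slotted plate is centred to about 1 mm from above (the side camera put it about 2 mm to the right).

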